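# Check wire reels for rocking and sort them

## Task

Clear the bead jar off the steel bench block and stand it upright on the table beside. Then, working from the top of the stack down, one reel at a time, slide each wire reel up off the spindle, stand it on the block and press down on the corners of its top flange in turn to find out whether it rocks; stand the reels that sit steady on the beige bead mat, and those that rock in the yellow returns tray. Leave the dishes and the other things on the table where they are.

Things in the scene. Friction and masses are not known exactly. Their poses are not given: they have to be found in the camera images.
- reel_a: reel of gold craft wire, square teal flanges 56 x 56 mm, 28 mm high, 130 to 210 g, bore 13 mm; top of the stack when there. Origin: centre of its underside; z up along the bore; x, y parallel to the flange's sides. Grip the top flange (24 to 28 mm up) across its flats. Stands on four 8 mm round pads, 4 mm high, under its corners (21 mm out in x and y). May be absent
- reel_b: reel of gold craft wire, square teal flanges 56 x 56 mm, 28 mm high, 130 to 210 g, bore 13 mm; top of the stack when there. Origin: centre of its underside; z up along the bore; x, y parallel to the flange's sides. Grip the top flange (24 to 28 mm up) across its flats. Stands on four 8 mm round pads, 4 mm high, under its corners (21 mm out in x and y). May be absent
- reel_c: reel of blue craft wire, square teal flanges 56 x 56 mm, 28 mm high, 130 to 210 g, bore 13 mm; middle of the stack when there. Origin: centre of its underside; z up along the bore; x, y parallel to the flange's sides. Grip the top flange (24 to 28 mm up) across its flats. Stands on four 8 mm round pads, 4 mm high, under its corners (21 mm out in x and y). May be absent
- reel_d: reel of blue craft wire, square teal flanges 56 x 56 mm, 28 mm high, 130 to 210 g, bore 13 mm; middle of the stack when there. Origin: centre of its underside; z up along the bore; x, y parallel to the flange's sides. Grip the top flange (24 to 28 mm up) across its flats. Stands on four 8 mm round pads, 4 mm high, under its corners (21 mm out in x and y). May be absent
- reel_e: reel of purple craft wire, square teal flanges 56 x 56 mm, 28 mm high, 130 to 210 g, bore 13 mm; bottom of the stack when there. Origin: centre of its underside; z up along the bore; x, y parallel to the flange's sides. Grip the top flange (24 to 28 mm up) across its flats. Stands on four 8 mm round pads, 4 mm high, under its corners (21 mm out in x and y). May be absent
- reel_f: reel of purple craft wire, square teal flanges 56 x 56 mm, 28 mm high, 130 to 210 g, bore 13 mm; bottom of the stack when there. Origin: centre of its underside; z up along the bore; x, y parallel to the flange's sides. Grip the top flange (24 to 28 mm up) across its flats. Stands on four 8 mm round pads, 4 mm high, under its corners (21 mm out in x and y). May be absent
- spindle: fixed upright reel spindle: wooden base 110 x 110 mm, 14 mm thick, with one upright steel post 8 mm thick in its middle, top 102 mm above the table. The reels are stacked on the base, the post through their bores, reel_a or reel_b or neither on top, then reel_c or reel_d, then reel_e or reel_f. Origin: centre of the base's underside, on the table, z up. It stands left or right
- block: fixed flat steel bench block, 120 x 120 mm, top 28 mm above the table, on a rubber foot 130 x 130. Origin: centre of underside, z up. A rocking reel has one pad 3 mm short: it stands level, but pressed over 1 N at that corner of the top flange the corner dips 1 to 2.5 mm, tilting the reel 0.1 rad, and comes back when let go; other corners stay firm
- mat: fixed beige flocked bead mat, 210 x 210 mm, 6 mm thick. Origin: centre of its underside, on the table, z up. On the other side from the spindle
- tray: fixed shallow yellow returns tray, 110 mm in x by 218 mm in y outside, walls 4 mm thick, 12 mm high from the table, floor 4 mm thick. Origin: centre of its underside, on the table, z up. Three reels fit side by side along y
- dish_gold: white dish of gold beads, 72 mm across, 14 mm high, bystander; origin at the centre of its underside
- dish_purple: white dish of purple beads, 72 mm across, 14 mm high, bystander; origin at the centre of its underside
- dish_blue: white dish of blue beads, 72 mm across, 14 mm high, bystander; origin at the centre of its underside
- glass: empty drinking glass, 68 mm across, 85 mm high, bystander; origin at the centre of its underside
- pliers: round-nose pliers with blue handles lying flat, about 120 mm long, 15 mm high, bystander; origin on the table near the middle
- bangle: brass bangle lying flat, 66 mm across, 10 mm high, bystander, may be absent; origin at the centre of its underside
- bead_jar: small jar of lilac beads, 42 mm across, 62 mm high, about 90 g, standing on the bench block at the start; origin at the centre of its underside

How it is judged (in metres and radians):
On the way, in this order (a step that is already met when the one before it is completed fails the run):
1. the bead jar stands upright on the table or mat, over 100 mm from the middle of the bench block (horizontal distance between bead_jar and block above 0.1 m and height (world z) of bead_jar below 0.012 m and angle between bead_jar's own z axis and vertical below 0.12 rad and linear speed of bead_jar below 0.02 m/s), for 0.2 s.
2. the top reel of the stack, standing on the bench block, is pressed near a corner of its top flange and rocks (tilts over 0.035 rad) (x of reel_a in the frame of block between -0.055 and 0.055 m and y of reel_a in the frame of block between -0.055 and 0.055 m and z of reel_a in the frame of block between 0.02 and 0.036 m and contact force between the fingers and reel_a above 0.5 N and horizontal distance between the grasp point and reel_a above 0.015 m and angle between reel_a's own z axis and vertical above 0.035 rad), for 0.05 s.
3. the top reel of the stack, standing on the bench block, is pressed near a corner of its top flange (over 1 N) (x of reel_b in the frame of block between -0.055 and 0.055 m and y of reel_b in the frame of block between -0.055 and 0.055 m and z of reel_b in the frame of block between 0.02 and 0.036 m and contact force between the fingers and reel_b above 0.5 N and horizontal distance between the grasp point and reel_b above 0.015 m and contact force between the fingers and reel_b above 1 N), for 0.05 s.
4. the middle reel of the stack, standing on the bench block, is pressed near a corner of its top flange (over 1 N) (x of reel_c in the frame of block between -0.055 and 0.055 m and y of reel_c in the frame of block between -0.055 and 0.055 m and z of reel_c in the frame of block between 0.02 and 0.036 m and contact force between the fingers and reel_c above 0.5 N and horizontal distance between the grasp point and reel_c above 0.015 m and contact force between the fingers and reel_c above 1 N), for 0.05 s.
5. the middle reel of the stack, standing on the bench block, is pressed near a corner of its top flange and rocks (tilts over 0.035 rad) (x of reel_d in the frame of block between -0.055 and 0.055 m and y of reel_d in the frame of block between -0.055 and 0.055 m and z of reel_d in the frame of block between 0.02 and 0.036 m and contact force between the fingers and reel_d above 0.5 N and horizontal distance between the grasp point and reel_d above 0.015 m and angle between reel_d's own z axis and vertical above 0.035 rad), for 0.05 s.
6. the bottom reel of the stack, standing on the bench block, is pressed near a corner of its top flange (over 1 N) (x of reel_e in the frame of block between -0.055 and 0.055 m and y of reel_e in the frame of block between -0.055 and 0.055 m and z of reel_e in the frame of block between 0.02 and 0.036 m and contact force between the fingers and reel_e above 0.5 N and horizontal distance between the grasp point and reel_e above 0.015 m and contact force between the fingers and reel_e above 1 N), for 0.05 s.
7. the bottom reel of the stack, standing on the bench block, is pressed near a corner of its top flange and rocks (tilts over 0.035 rad) (x of reel_f in the frame of block between -0.055 and 0.055 m and y of reel_f in the frame of block between -0.055 and 0.055 m and z of reel_f in the frame of block between 0.02 and 0.036 m and contact force between the fingers and reel_f above 0.5 N and horizontal distance between the grasp point and reel_f above 0.015 m and angle between reel_f's own z axis and vertical above 0.035 rad), for 0.05 s.
At the end, for the whole second after the job is handed in: every rocking reel stands upright inside the tray (centre within 26 mm of the tray's in x, 80 mm in y), every steady reel upright on the mat (centre within 90 mm of the mat's in x and y), the jar upright over 100 mm from the block's centre, all at rest (all of step 1 and x of reel_a in the frame of tray between -0.026 and 0.026 m and y of reel_a in the frame of tray between -0.08 and 0.08 m and z of reel_a in the frame of tray between 0.001 and 0.008 m and angle between each of reel_a, reel_b, reel_c, reel_d, reel_e, reel_f's own z axis and vertical below 0.12 rad and linear speed of each of reel_a, reel_b, reel_c, reel_d, reel_e, reel_f below 0.02 m/s and x of reel_b in the frame of mat between -0.09 and 0.09 m and y of reel_b in the frame of mat between -0.09 and 0.09 m and z of reel_b in the frame of mat between 0.003 and 0.01 m and x of reel_c in the frame of mat between -0.09 and 0.09 m and y of reel_c in the frame of mat between -0.09 and 0.09 m and z of reel_c in the frame of mat between 0.003 and 0.01 m and x of reel_d in the frame of tray between -0.026 and 0.026 m and y of reel_d in the frame of tray between -0.08 and 0.08 m and z of reel_d in the frame of tray between 0.001 and 0.008 m and x of reel_e in the frame of mat between -0.09 and 0.09 m and y of reel_e in the frame of mat between -0.09 and 0.09 m and z of reel_e in the frame of mat between 0.003 and 0.01 m and x of reel_f in the frame of tray between -0.026 and 0.026 m and y of reel_f in the frame of tray between -0.08 and 0.08 m and z of reel_f in the frame of tray between 0.001 and 0.008 m); the robot touches nothing.
It fails at once if a bystander (dish, glass, pliers, bangle) is pushed more than 30 mm or tipped (distance of any of dish_gold, dish_purple, dish_blue, glass, pliers, bangle from where it was at the start of the episode above 0.03 m or angle between any of dish_gold, dish_purple, dish_blue, glass, pliers, bangle's own z axis and vertical above 0.6 rad).
Of reel_a, reel_b, bangle only 1 to 1 are there at a start; the rules pass over those that are not, and their reading is None.
Of reel_c, reel_d only 1 to 1 are there at a start; the rules pass over those that are not, and their reading is None.
Of reel_e, reel_f only 1 to 1 are there at a start; the rules pass over those that are not, and their reading is None.
At some moment in a run one of reel_a, reel_b, reel_c, reel_d, reel_e, reel_f may be knocked a few centimetres aside while the robot is not near it.
It also fails if it takes over 210 s, if anything falls off the work surface, if the arm or the gripper's body presses on something with over 40 N, if the wrist force passes 120 N, or if a joint passes its speed limit or range.

## Robot

A 6-joint arm with a two-finger parallel gripper is mounted at the origin on the work surface. World frame = base frame: x ahead of the robot, y to its left, z up, the work surface at z = 0. Lengths are in m, angles in degrees, forces in N, time in s.
With the tool pointing down it reaches from about 0.25 to 0.8 m from the base axis. Payload 8.5 kg.
Tool frame: the origin (TCP) lies on the centre line of the jaws, within the pads' length; the fingertips stand 8 mm ahead of it and the grasp point (between the pads) lies 11 mm behind it; z points along the fingers, x is the direction in which the jaws open and shut, and the axes are right-handed (so a half turn about z gives the same grasp; the last joint's range is limited). The gripper opens to 85 mm and grips with 20 to 120 N. Pads are 22 mm wide; open, the fingers measure 114 mm over their backs; the gripper's body (76 mm by 85 mm) begins 54 mm behind the grasp point. The pads swing forward as they close: fully open they stand 13 mm farther back than shut.
Start: joints at [-74.255, 13.648, -0.773, 75.585, 0, 90], TCP at [0.142, -0.505, 0.209] pointing down, gripper open.
Joint ranges: [-152.45, 152.45], [-59.26, 108.67], [-65.41, 83.53], [-104.44, 129.93], [-82.83, 76.93], [-180, 180]. Speed limits (degrees/s): [127.2, 127.2, 159.86, 180, 180, 180].

## Interface

Orientations are given as [roll, pitch, yaw] about the fixed x, y, z axes, in that order (R = Rz(yaw) Ry(pitch) Rx(roll)).
In Python, from station import * gives the robot as it stands.
- The arm moves only by the shell command python3 -m crank 'ROWS' [FORCE]. ROWS is JSON, a list of rows, each an object with "angular": the turn, a rotation vector about the tool's x, y, z in rad, a list of three; "dp": the shift along the tool's x, y, z in mm, a list of three; "fingers": the gripper command: -1 is fully open, 1 is shut, values between are in proportion. A call has 1 to 8 rows; each row shifts and turns the commanded pose from where the row before left it, along the tool's axes as they then stand; what a row does not reach is not made up. A row lasts 1/8 s, in which the tool goes at most 62.5 mm and 10.7 degrees, less where a joint would pass 70% of its speed; a pose out of reach is approached as far as the arm can. A call with a gripper value outside its range is refused whole. The fingers move at their own pace and stop on an object; FORCE is the grip in N (left out, the last holds). Time passes only in rows, so rows that do not move let the fingers close. It gives the time, the measured TCP pose, the force and the opening at its end, in the units of the state.
- get_obs(): the state, without advancing time (a new reading comes with each control period).
- snapshot(name): name is "scene" or "top" or "wrist"; returns (picture, depth): 384x512x3 uint8, red, green, blue; 384x512 float32, m along the optical axis (not along the pixel's ray), 0 where there is no reading.
- calibration(name): a dict with "vfov" (degrees; the focal length in pixels is half the picture's height over the tangent of half this angle, whatever the lens; pixels are square), "cx", "cy" (the principal point, pixels), "distortion" ([k1, k2, p1, p2, k3] as OpenCV has them; the pictures are not rectified), "xyz" and "rotation" of the camera in the world; the wrist camera has in their place "tool_from_camera" (4x4, takes a point from camera to tool coordinates, whose origin is the TCP and whose axes are the tool frame's). Camera axes: x right, y up, looking along -z (the intrinsics and any distortion apply to the point x, -y, -z); pixel columns grow to the right and rows downward; lengths in m; the calibration is good to about 2 mm. A picture is of the moment at which its call begins: read the wrist's pose just before it. calibration takes no time and is no camera call.
- sign_off(): hands the job in, once; it reports no verdict.
The state is a dict: "t": time; "joint_pos": joint angles; "qvel": joint speeds; "effort": joint torques, N m; "eef_pos": TCP position; "orientation": TCP orientation; "ft_force": force on the tool from outside, world axes, zero at the start; "torque": the same for the moment, N m; "gripper_width": finger opening in m.
Only numpy, scipy, OpenCV 4.12 (cv2) and the standard library are available. Lean on these libraries where they do the work, as an engineer would, in place of code of your own. Each camera call takes 0.05 s, during which the arm holds its last target. There are 200 camera calls.

## Working session

There is one attempt and no reset: what is moved stays moved. The work goes in short steps, Python scripts to look and compute and a shell command to move; the robot and the scene stay as the last step left them, time stands still between calls to the robot, and variables do not carry over. Pictures are saved under pics/ and viewed, about 12 in all and at most 16, crops included, and the job is handed in when it is done.

```bash
ls; mkdir -p pics; cat > h.py <<'E'
from station import *
import numpy as np, cv2
from scipy.spatial.transform import Rotation as R
def tool():
    o=get_obs(); T=np.eye(4); T[:3,:3]=R.from_euler('xyz',o['orientation'],degrees=True).as_matrix(); T[:3,3]=o['eef_pos']; return T
def shot(name,save=None):
    c=calibration(name)
    if name=='wrist': M=tool()@np.array(c['tool_from_camera'])
    else:
        M=np.eye(4); r=np.array(c['rotation']); M[:3,3]=c['xyz']
        M[:3,:3]=r if r.shape==(3,3) else R.from_euler('xyz',r,degrees=True).as_matrix()
    p,d=snapshot(name)
    f=192/np.tan(np.radians(c['vfov']/2)); K=np.array([[f,0,c['cx']],[0,f,c['cy']],[0,0,1]])
    u,v=np.meshgrid(np.arange(512.),np.arange(384.))
    n=cv2.undistortPoints(np.stack([u,v],-1).reshape(-1,1,2),K,np.array(c['distortion'],float)).reshape(384,512,2)
    P=np.stack([n[...,0]*d,-n[...,1]*d,-d],-1)@M[:3,:3].T+M[:3,3]
    P[d==0]=np.nan
    if save: cv2.imwrite('pics/'+save,p[...,::-1])
    return p,d,P
E
python3 - <<'E'
from h import *
print(get_obs()); 
for n in('scene','top','wrist'): print(n,calibration(n))
for n in('scene','top'):
    p,d,P=shot(n,n+'0.png'); np.savez('/tmp/'+n+'0.npz',p=p,d=d,P=P)
E
```

```text
pics
{'t': 0.0, 'joint_pos': array([-7.42545856e+01,  1.36797367e+01, -8.15894194e-01,  7.55837764e+01,
       -2.15515301e-04,  8.99981712e+01]), 'qvel': array([ 0.0342796 , -0.08309396, -0.13788782,  0.01860918, -0.01775149,
        0.09219427]), 'effort': array([-9.81765334e-04, -5.38787127e+01,  3.46431613e+01,  1.85016228e-02,
       -1.23978048e-04,  1.70630550e-06]), 'eef_pos': array([ 0.1423468 , -0.50488292,  0.20829594]), 'orientation': array([ 1.79999787e+02,  7.94073786e-02, -7.42527568e+01]), 'ft_force': array([-0.88288482,  0.6375566 , -0.33315179]), 'torque': array([-0.00331117,  0.02222646,  0.01988048]), 'gripper_width': 0.0854229023853459}
scene {'vfov': 43.867369451966205, 'cx': 254.510883840472, 'cy': 193.70188062137117, 'distortion': array([0.03573412, 0.        , 0.        , 0.        , 0.        ]), 'xyz': array([ 1.06765286, -0.6737198 ,  0.86889217]), 'rotation': array([44.57744574,  0.67143181, 40.24098673])}
top {'vfov': 48.54372040134293, 'cx': 252.8759878129288, 'cy': 193.4902150084445, 'distortion': array([-0.12597544,  0.        ,  0.        ,  0.        ,  0.        ]), 'xyz': array([ 0.32392808, -0.10542371,  1.21258558]), 'rotation': array([ 11.76226653,   0.11877457, -89.60214362])}
wrist {'vfov': 64.49267330746136, 'cx': 256.735178588041, 'cy': 191.19905609864836, 'distortion': array([-0.04099994,  0.        ,  0.        ,  0.        ,  0.        ]), 'tool_from_camera': array([[ 9.99999443e-01, -4.96575315e-04,  9.31743403e-04,
         2.95499133e-06],
       [-2.28194805e-04, -9.63286659e-01, -2.68474880e-01,
        -6.86026729e-02],
       [ 1.03085399e-03,  2.68474518e-01, -9.63286235e-01,
        -1.64851386e-01],
       [ 0.00000000e+00,  0.00000000e+00,  0.00000000e+00,
         1.00000000e+00]])}
```

View pics/top0.png

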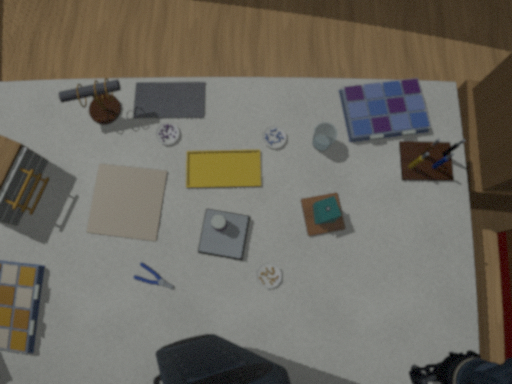

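View pics/scene0.png

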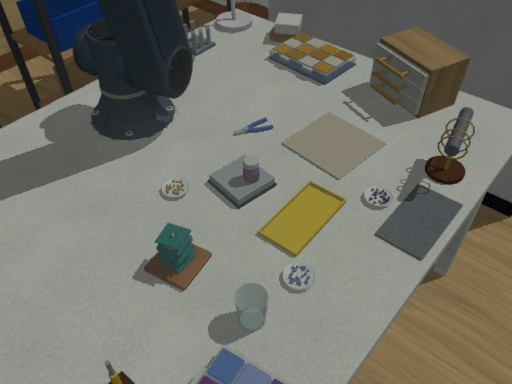

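The top view shows the mat at (127,202), tray at (224,169), block at (222,232) with the jar at (219,222), the spindle with its stack at (325,212), dishes at (169,134), (275,139) and (271,276), the glass at (323,138) and the pliers at (155,276). No bangle is lying on the table, and the stack looks like three teal reels. Now I'll measure these.

```bash
python3 - <<'E'
from h import *
z=np.load('/tmp/top0.npz');p,P=z['p'],z['P']; Z=P[...,2]
def rect(name,m,box,h):
    u0,v0,u1,v1=box; mm=np.zeros(m.shape,bool); mm[v0:v1,u0:u1]=m[v0:v1,u0:u1]
    n,l,s,c=cv2.connectedComponentsWithStats(mm.astype(np.uint8)); k=1+np.argmax(s[1:,4]); q=l==k
    X=P[q]; r=cv2.minAreaRect((X[:,:2]*1000).astype(np.float32)); print(name,len(X),np.round(r[0],1),np.round(r[1],1),round(r[2],1),'z',np.round(np.percentile(Z[q],[5,50,95]),3))
hsv=cv2.cvtColor(p,cv2.COLOR_RGB2HSV);H,S,V=cv2.split(hsv)
for u,v in((127,202),(224,169),(222,240),(219,222),(328,211),(310,225),(60,300)): print((u,v),P[v,u].round(4),hsv[v,u])
rect('mat',(Z>.003)&(S>25)&(H<30),(80,155,175,250),0)
rect('tray',(H>20)&(H<32)&(S>120),(180,140,270,195),0)
rect('block',(Z>.022)&(Z<.034),(190,200,260,265),0)
rect('jar',(Z>.055),(200,205,240,240),0)
rect('base',(Z>.009)&(Z<.019),(295,185,350,245),0)
rect('reel top',(Z>.09)&(H>75)&(H<100),(295,185,350,245),0)
rect('stack',(Z>.088),(295,185,350,245),0)
for n,b in (('d1',(155,120,185,150)),('d2',(260,125,290,152)),('d3',(255,260,288,292)),('glass',(305,115,345,160)),('pliers',(130,258,180,295))):
    rect(n,Z>.006,b,0)
E
```

```text
(127, 202) [0.5478 0.2666 0.0036] [ 21  33 131]
(224, 169) [ 0.6467 -0.0163  0.0107] [ 24 165 141]
(222, 240) [ 0.4378 -0.0161  0.0267] [ 99  16 113]
(219, 222) [ 0.4796 -0.0119  0.0898] [ 66  10 131]
(328, 211) [ 0.5095 -0.3015  0.0994] [ 88 108  71]
(310, 225) [ 0.4833 -0.2642  0.0128] [ 14 122  92]
(60, 300) [ 0.2608  0.4506 -0.0023] [ 40   6 133]
mat 4410 [549.8 266.4] [207.  205.9] 83.6 z [0.004 0.007 0.011]
tray 2577 [637.8 -14.7] [107.3 207.3] 8.3 z [nan nan nan]
block 1577 [457.3 -17.5] [120.4 120.8] 80.7 z [0.025 0.029 0.032]
jar 199 [480.2  -9.5] [37.2 38.1] 2.9 z [0.06  0.09  0.094]
base 823 [ 516.2 -300.8] [110.4 111.4] 10.5 z [0.011 0.015 0.018]
reel top 423 [ 516.1 -301.2] [55.4 56.9] 19.4 z [0.095 0.099 0.102]
stack 442 [ 516.7 -301. ] [56.4 57.4] 19.0 z [0.095 0.099 0.102]
d1 396 [757.7 158.2] [69.7 68.5] 73.4 z [0.007 0.011 0.016]
d2 408 [ 748.7 -161.3] [68.5 71. ] 89.6 z [0.007 0.011 0.017]
d3 485 [ 342.6 -144. ] [68.8 69.7] 38.8 z [0.007 0.011 0.017]
glass 491 [ 734.4 -302.5] [66.7 65.8] 20.2 z [0.008 0.053 0.087]
pliers 297 [331.1 174.3] [116.2  51.9] 67.1 z [0.008 0.012 0.016]
```

Everything matches its given size. There is no bangle and the stack top is at 98 mm, so there are three reels. Next is a helper that turns a target pose into tool-frame deltas.

```bash
cat > go.py <<'E'
import sys
from h import *
# usage: go.py x y z yaw [mm,deg]: turn (rad about tool z), then dp (mm) in tool axes after the turn
def plan(a):
    T=tool();o=get_obs();w=o['orientation'][2]
    d=(a[3]-w+180)%360-180
    rv=(R.from_matrix(T[:3,:3]).inv()*R.from_euler('xyz',[180,0,a[3]],degrees=True)).as_rotvec()
    T2=R.from_euler('xyz',[180,0,a[3]],degrees=True)
    print('now',(T[:3,3]*1000).round(1),o['orientation'].round(2),'rotvec',rv.round(4),'dp',T2.inv().apply(np.array(a[:3])-T[:3,3]*1000).round(1),'t',round(o['t'],2),'w',round(o['gripper_width'],4),'F',o['ft_force'].round(1))
if __name__=='__main__': plan([float(v) for v in sys.argv[1:]])
E
r='{"angular":[0,0,-0.16],"dp":[0,0,0],"fingers":-1}'
python3 -m crank '[{"angular":[0,0,-0.162],"dp":[0,0,0],"fingers":-1},{"angular":[0,0,-0.162],"dp":[0,0,0],"fingers":-1},{"angular":[0,0,-0.162],"dp":[0,0,0],"fingers":-1},{"angular":[0,0,-0.162],"dp":[0,0,0],"fingers":-1},{"angular":[0,0,-0.162],"dp":[0,0,0],"fingers":-1},{"angular":[0,0,-0.162],"dp":[0,0,0],"fingers":-1},{"angular":[0,0,-0.162],"dp":[0,0,0],"fingers":-1}]' 40
python3 go.py 482 -9 209 -9.3
```

```text
t: 0.98
eef_pos: [0.1424, -0.505, 0.2085]
orientation: [-179.9, 0.0, -9.0]
ft_force: [0.6, -0.4, -0.5]
gripper_width: 0.0853
now [ 142.4 -505.   208.5] [-1.7995e+02  2.0000e-02 -8.9800e+00] rotvec [-0.0009  0.0004  0.0057] dp [ 2.550e+02 -5.444e+02 -5.000e-01] t 0.97 w 0.0853 F [ 0.6 -0.4 -0.5]
```

```bash

python3 -m crank '[{"angular":[0,0,0],"dp":[23,-49.5,0],"fingers":-1},{"angular":[0,0,0],"dp":[23,-49.5,0],"fingers":-1},{"angular":[0,0,0],"dp":[23,-49.5,0],"fingers":-1},{"angular":[0,0,0],"dp":[23,-49.5,0],"fingers":-1},{"angular":[0,0,0],"dp":[23,-49.5,0],"fingers":-1},{"angular":[0,0,0],"dp":[23,-49.5,0],"fingers":-1}]'
python3 -m crank '[{"angular":[0,0,0],"dp":[23,-49.5,0],"fingers":-1},{"angular":[0,0,0],"dp":[23,-49.5,0],"fingers":-1},{"angular":[0,0,0],"dp":[23,-49.5,0],"fingers":-1},{"angular":[0,0,0],"dp":[23,-49.5,0],"fingers":-1},{"angular":[0,0,0],"dp":[23,-49.5,0],"fingers":-1},{"angular":[0,0,0],"dp":[0,0,0],"fingers":-1},{"angular":[0,0,0],"dp":[0,0,0],"fingers":-1}]'
cat >> h.py <<'E'
def rectz(P,lo,hi,c,r=0.09,m=None):
    q=(P[...,2]>lo)&(P[...,2]<hi)&(np.hypot(P[...,0]-c[0],P[...,1]-c[1])<r)
    if m is not None: q&=m
    n,l,s,_=cv2.connectedComponentsWithStats(q.astype(np.uint8))
    if n<2: return None
    X=P[l==1+np.argmax(s[1:,4])]; b=cv2.minAreaRect((X[:,:2]*1000).astype(np.float32))
    return len(X),np.round(b[0],1),np.round(b[1],1),round(b[2],1),(X.mean(0)*1000).round(1)
E
python3 - <<'E'
from h import *
p,d,P=shot('wrist','w1.png')
print('jar',rectz(P,.084,.096,(.48,-.01)),rectz(P,.06,.096,(.48,-.01)))
print('block',rectz(P,.022,.034,(.457,-.0175),.1))
E
python3 go.py 482 -9 60 -9.3
```

```text
t: 1.72
eef_pos: [0.3271, -0.2328, 0.2088]
orientation: [-180.0, -0.0, -9.3]
ft_force: [2.1, -1.4, -1.0]
gripper_width: 0.0859
t: 2.6
eef_pos: [0.4794, -0.0087, 0.2085]
orientation: [180.0, 0.1, -9.2]
ft_force: [0.5, -0.1, -0.3]
gripper_width: 0.0852
jar (1208, array([482.3,  -8.1]), array([37.5, 37.2]), 44.2, array([482.5,  -7.6,  89.7])) (1393, array([483. ,  -7.4]), array([38.6, 38.5]), 13.6, array([482.8,  -5.8,  86.7]))
block (8779, array([457.9, -17.9]), array([120.5, 120.5]), 80.6, array([454.6, -14.4,  27.9]))
now [479.3  -9.2 208.7] [ 1.7998e+02  6.0000e-02 -9.3000e+00] rotvec [0.0003 0.001  0.0001] dp [  2.7  -0.6 148.7] t 2.65 w 0.0853 F [ 0.5  0.4 -0.1]
```

View pics/w1.png

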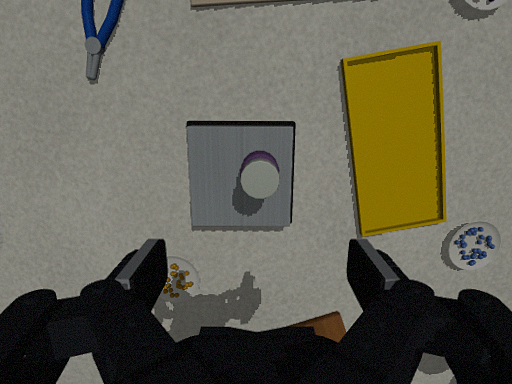

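```bash

python3 -m crank '[{"angular":[0,0,0],"dp":[3,-1.8,49],"fingers":-1},{"angular":[0,0,0],"dp":[0,0,50],"fingers":-1},{"angular":[0,0,0],"dp":[0,0,50],"fingers":-1},{"angular":[0,0,0],"dp":[0,0,0],"fingers":1},{"angular":[0,0,0],"dp":[0,0,0],"fingers":1},{"angular":[0,0,0],"dp":[0,0,0],"fingers":1},{"angular":[0,0,0],"dp":[0,0,0],"fingers":1},{"angular":[0,0,0],"dp":[0,0,0],"fingers":1}]' 40
python3 -m crank '[{"angular":[0,0,0],"dp":[0,0,0],"fingers":1},{"angular":[0,0,0],"dp":[0,0,-30],"fingers":1},{"angular":[0,0,0],"dp":[0,0,-30],"fingers":1},{"angular":[0,0,0],"dp":[-24,-38,0],"fingers":1},{"angular":[0,0,0],"dp":[-24,-38,0],"fingers":1},{"angular":[0,0,0],"dp":[-23,-37,0],"fingers":1},{"angular":[0,0,0],"dp":[0,0,0],"fingers":1},{"angular":[0,0,0],"dp":[0,0,0],"fingers":1}]'
python3 go.py 430 115 33 -9.3
```

```text
t: 3.65
eef_pos: [0.4848, -0.0075, 0.0624]
orientation: [-180.0, -0.2, -9.3]
ft_force: [-0.9, -0.2, 5.8]
gripper_width: 0.0356
t: 4.65
eef_pos: [0.4322, 0.1157, 0.1212]
orientation: [-180.0, -0.1, -9.2]
ft_force: [0.9, -0.8, -0.8]
gripper_width: 0.0357
now [432.2 115.7 121.2] [-1.7996e+02 -1.3000e-01 -9.2400e+00] rotvec [-0.0008 -0.0022  0.0011] dp [-2.   1.  88.2] t 4.65 w 0.0357 F [ 0.9 -0.8 -0.8]
```

```bash

python3 -m crank '[{"angular":[0,0,0],"dp":[0,0,40],"fingers":1},{"angular":[0,0,0],"dp":[0,0,38],"fingers":1},{"angular":[0,0,0],"dp":[0,0,4],"fingers":1},{"angular":[0,0,0],"dp":[0,0,2],"fingers":1},{"angular":[0,0,0],"dp":[0,0,1],"fingers":1}]'
python3 -m crank '[{"angular":[0,0,0],"dp":[0,0,1],"fingers":1},{"angular":[0,0,0],"dp":[0,0,1],"fingers":1},{"angular":[0,0,0],"dp":[0,0,0],"fingers":1}]'
```

```text
t: 5.28
eef_pos: [0.4326, 0.1156, 0.0362]
orientation: [-179.9, -0.1, -9.3]
ft_force: [-0.3, -0.4, 0.5]
gripper_width: 0.0355
t: 5.65
eef_pos: [0.4322, 0.116, 0.0343]
orientation: [-179.9, -0.1, -9.3]
ft_force: [-2.0, 0.1, 12.6]
gripper_width: 0.0355
```

```bash

python3 -m crank '[{"angular":[0,0,0],"dp":[0,0,-1.5],"fingers":1},{"angular":[0,0,0],"dp":[0,0,0],"fingers":-1},{"angular":[0,0,0],"dp":[0,0,0],"fingers":-1},{"angular":[0,0,0],"dp":[0,0,0],"fingers":-1},{"angular":[0,0,0],"dp":[0,0,-20],"fingers":-1},{"angular":[0,0,0],"dp":[0,0,-50],"fingers":-1},{"angular":[0,0,0],"dp":[0,0,-60],"fingers":-1},{"angular":[0,0,0],"dp":[0,0,-35],"fingers":-1}]'
python3 -m crank '[{"angular":[0,0,-0.165],"dp":[0,0,0],"fingers":-1},{"angular":[0,0,-0.165],"dp":[0,0,0],"fingers":-1},{"angular":[0,0,-0.165],"dp":[0,0,0],"fingers":-1},{"angular":[0,0,0],"dp":[0,0,0],"fingers":-1}]'
python3 go.py 516 -301 200 19
```

```text
t: 6.65
eef_pos: [0.432, 0.1157, 0.2022]
orientation: [-179.9, -0.1, -9.3]
ft_force: [0.3, -0.3, 0.3]
gripper_width: 0.0855
t: 7.15
eef_pos: [0.4313, 0.1155, 0.1993]
orientation: [-180.0, 0.0, 19.0]
ft_force: [-0.2, 0.6, -0.4]
gripper_width: 0.0855
now [431.3 115.5 199.3] [-1.7999e+02  1.0000e-02  1.9010e+01] rotvec [-0.0001  0.0003  0.0002] dp [-55.5 421.4  -0.7] t 7.15 w 0.0855 F [-0.2  0.6 -0.4]
```

```bash

python3 -m crank '[{"angular":[0,0,0],"dp":[-7,53,0],"fingers":-1},{"angular":[0,0,0],"dp":[-7,53,0],"fingers":-1},{"angular":[0,0,0],"dp":[-7,53,0],"fingers":-1},{"angular":[0,0,0],"dp":[-7,53,0],"fingers":-1},{"angular":[0,0,0],"dp":[-7,53,0],"fingers":-1},{"angular":[0,0,0],"dp":[-7,53,0],"fingers":-1},{"angular":[0,0,0],"dp":[-7,53,0],"fingers":-1},{"angular":[0,0,0],"dp":[-7,50,0],"fingers":-1}]'
python3 -m crank '[{"angular":[0,0,0],"dp":[0,0,0],"fingers":-1},{"angular":[0,0,0],"dp":[0,0,0],"fingers":-1}]'
cat >> h.py <<'E'
def show(top,c,r=.06,tol=.006):
    p,d,P=shot('wrist'); a=rectz(P,top-tol,top+tol,c,r); print('reel',a); return p,P
E
python3 - <<'E'
from h import *
p,d,P=shot('wrist','w2.png')
print(rectz(P,.092,.1005,(.516,-.301),.06)); print('base',rectz(P,.008,.02,(.516,-.301),.1))
p,d,P=shot('top','top1.png')
print('jar',rectz(P,.03,.07,(.43,.115),.06))
E
python3 go.py 516 -301 88 19
```

```text
t: 8.15
eef_pos: [0.5162, -0.3025, 0.1991]
orientation: [-180.0, 0.0, 18.8]
ft_force: [1.0, 0.2, -0.4]
gripper_width: 0.0853
t: 8.4
eef_pos: [0.5157, -0.3004, 0.1989]
orientation: [-179.9, 0.0, 18.9]
ft_force: [0.2, -0.2, -0.9]
gripper_width: 0.0854
(3589, array([ 517.4, -300.7]), array([56.2, 56.7]), 18.4, array([ 517.2, -299.6,   97.8]))
base (4437, array([ 517.4, -300.5]), array([110.4, 110.4]), 10.7, array([ 511.1, -283.9,   13.6]))
jar (200, array([427.5, 112.8]), array([39.1, 37.6]), 0.6, array([426.8, 110.9,  57.8]))
now [ 515.9 -299.6  199.5] [-1.7997e+02  1.0000e-02  1.9050e+01] rotvec [-0.0005  0.0001  0.0008] dp [ -0.3   1.4 111.5] t 8.5 w 0.0851 F [ 0.3 -0.1 -0.1]
```

View pics/w2.png

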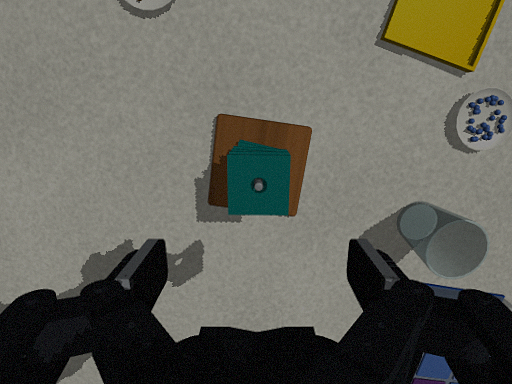

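```bash

python3 -m crank '[{"angular":[0,0,0.01],"dp":[1,1.5,0],"fingers":-1},{"angular":[0,0,0],"dp":[0,0,50],"fingers":-1},{"angular":[0,0,0],"dp":[0,0,50],"fingers":-1},{"angular":[0,0,0],"dp":[0,0,12],"fingers":-1},{"angular":[0,0,0],"dp":[0,0,0],"fingers":-1},{"angular":[0,0,0],"dp":[0,0,0],"fingers":0},{"angular":[0,0,0],"dp":[0,0,0],"fingers":1},{"angular":[0,0,0],"dp":[0,0,0],"fingers":1}]' 40
python3 -m crank '[{"angular":[0,0,0],"dp":[0,0,0],"fingers":1},{"angular":[0,0,0],"dp":[0,0,0],"fingers":1}]'
python3 -m crank '[{"angular":[0,0,0],"dp":[0,0,-10],"fingers":1},{"angular":[0,0,0],"dp":[0,0,-25],"fingers":1},{"angular":[0,0,0],"dp":[0,0,-25],"fingers":1},{"angular":[0,0,0],"dp":[0,0,0],"fingers":1}]'
```

```text
t: 9.5
eef_pos: [0.518, -0.302, 0.0884]
orientation: [179.9, -0.1, 18.5]
ft_force: [-0.5, 0.7, 0.6]
gripper_width: 0.0325
t: 9.75
eef_pos: [0.5175, -0.3017, 0.0875]
orientation: [-180.0, -0.0, 18.5]
ft_force: [-0.5, 0.6, -0.2]
gripper_width: -0.0001
t: 10.25
eef_pos: [0.5187, -0.3024, 0.1499]
orientation: [179.8, -0.2, 18.5]
ft_force: [1.1, 0.2, -1.1]
gripper_width: -0.0003
```

```bash
python3 - <<'E'
from h import *
p,d,P=shot('wrist','w3.png')
print(rectz(P,.092,.1005,(.517,-.301),.09)); 
T=np.linalg.inv(tool())
L=P@T[:3,:3].T+T[:3,3]
for v in range(200,384,20): print(v,[(L[v,u]*1000).round(0) for u in(230,256,280)])
E
```

```text
(5060, array([ 517.5, -300.5]), array([56.2, 56.8]), 18.3, array([ 516.9, -298.7,   97.8]))
200 [array([-19.,  -0.,  51.]), array([ 1., -1., 47.]), array([19., -0., 51.])]
220 [array([-19.,  16.,  50.]), array([ 1., 16., 52.]), array([19., 16., 50.])]
240 [array([-12.,  -7., -34.]), array([  1., -11., -42.]), array([ 12.,  -7., -34.])]
260 [array([-10.,  -6., -53.]), array([  1., -10., -60.]), array([ 11.,  -7., -53.])]
280 [array([ -8., -12., -78.]), array([  1.,  -2., -61.]), array([  9., -11., -76.])]
300 [array([ -6., -17., -95.]), array([  1.,   7., -61.]), array([  7., -17., -94.])]
320 [array([  -6.,  -16., -102.]), array([  1., 185., 150.]), array([   7.,  -17., -103.])]
340 [array([  -5.,  -16., -109.]), array([   1.,  -10., -102.]), array([   6.,  -15., -108.])]
360 [array([  -5.,  -14., -113.]), array([   1.,  -10., -109.]), array([   6.,  -11., -110.])]
380 [array([  -5.,  -10., -114.]), array([   1.,  -11., -115.]), array([   6.,  -10., -114.])]
```

View pics/w3.png

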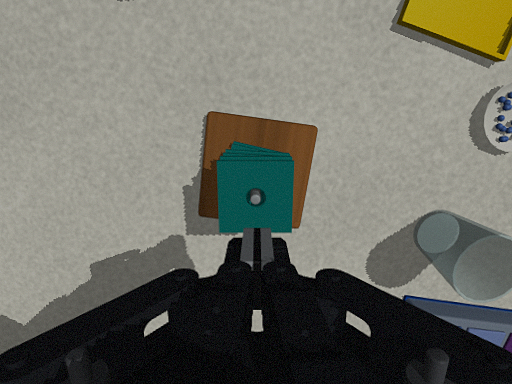

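```bash
python3 - <<'E'
from h import *
p,d,P=shot('wrist')
T=np.linalg.inv(tool()); L=(P@T[:3,:3].T+T[:3,3])*1000
for v in range(222,250,2): print(v,[(L[v,u]).round(0).tolist() for u in(246,252,262)],d[v,252].round(3))
E
```

```text
222 [[-7.0, 17.0, 50.0], [-2.0, 16.0, 49.0], [5.0, 17.0, 50.0]] 0.23
224 [[-7.0, 18.0, 49.0], [-2.0, 18.0, 49.0], [5.0, 18.0, 49.0]] 0.23
226 [[-7.0, 20.0, 50.0], [-3.0, 20.0, 49.0], [5.0, 20.0, 50.0]] 0.231
228 [[-4.0, -11.0, -28.0], [-1.0, -10.0, -27.0], [4.0, -10.0, -27.0]] 0.149
230 [[-4.0, -10.0, -30.0], [-1.0, -11.0, -30.0], [3.0, -11.0, -30.0]] 0.146
232 [[-4.0, -11.0, -33.0], [-1.0, -11.0, -33.0], [3.0, -10.0, -32.0]] 0.143
234 [[-4.0, -10.0, -34.0], [-1.0, -10.0, -34.0], [3.0, -11.0, -35.0]] 0.142
236 [[-4.0, -11.0, -38.0], [-1.0, -10.0, -36.0], [3.0, -10.0, -37.0]] 0.14
238 [[-4.0, -11.0, -39.0], [-1.0, -11.0, -39.0], [3.0, -11.0, -39.0]] 0.137
240 [[-4.0, -10.0, -41.0], [-1.0, -11.0, -42.0], [3.0, -11.0, -42.0]] 0.135
242 [[-4.0, -11.0, -44.0], [-1.0, -10.0, -43.0], [3.0, -10.0, -43.0]] 0.134
244 [[-4.0, -11.0, -46.0], [-1.0, -11.0, -47.0], [3.0, -10.0, -45.0]] 0.129
246 [[-4.0, -11.0, -48.0], [-1.0, -10.0, -47.0], [3.0, -10.0, -47.0]] 0.129
248 [[-4.0, -10.0, -49.0], [-1.0, -10.0, -49.0], [3.0, -11.0, -50.0]] 0.128
```

The jaws closed above the post. The wrist depth shows the shut tips about 26 mm behind the reported TCP, not 8 mm ahead as stated. That agrees with the miss and with the light grip on the jar's lid. I'll open the jaws and measure the tips there too.

```bash
python3 -m crank '[{"angular":[0,0,0],"dp":[0,0,0],"fingers":-0.32},{"angular":[0,0,0],"dp":[0,0,0],"fingers":-0.32},{"angular":[0,0,0],"dp":[0,0,0],"fingers":-0.32},{"angular":[0,0,0],"dp":[0,0,0],"fingers":-0.32}]'
cat > tips.py <<'E'
from h import *
p,d,P=shot('wrist')
T=np.linalg.inv(tool()); L=(P@T[:3,:3].T+T[:3,3])*1000
q=(L[...,2]<10)&(L[...,2]>-60)&(abs(L[...,1])<20)&(abs(L[...,0])<60)
for s in(-1,1):
    X=L[q&(L[...,0]*s>0)]; print(len(X),'max z',np.sort(X[:,2])[-12:].round(0), X[X[:,2]>X[:,2].max()-4].mean(0).round(1))
print(get_obs()['gripper_width'])
E
python3 tips.py
python3 -m crank '[{"angular":[0,0,0],"dp":[0,0,0],"fingers":-1},{"angular":[0,0,0],"dp":[0,0,0],"fingers":-1},{"angular":[0,0,0],"dp":[0,0,0],"fingers":-1}]'
python3 tips.py
python3 go.py 517.4 -300.6 55 18.4
```

```text
t: 10.85
eef_pos: [0.5174, -0.3017, 0.1472]
orientation: [-180.0, 0.0, 18.5]
ft_force: [0.4, 0.7, 0.2]
gripper_width: 0.056
1457 max z [-27. -27. -27. -27. -27. -27. -27. -27. -27. -26. -26. -26.] [-27.8  -0.2 -28.2]
1486 max z [-27. -27. -27. -27. -27. -27. -27. -27. -27. -27. -27. -26.] [ 28.8  -0.3 -28.5]
0.05649413990472328
t: 11.28
eef_pos: [0.5175, -0.3017, 0.1474]
orientation: [-180.0, -0.0, 18.5]
ft_force: [-0.2, 0.0, 1.0]
gripper_width: 0.0855
1476 max z [-36. -36. -36. -36. -35. -35. -35. -35. -35. -35. -35. -35.] [-42.3  -1.1 -37.2]
1445 max z [-36. -36. -36. -36. -36. -35. -35. -35. -35. -35. -35. -35.] [ 43.8  -1.2 -37.3]
0.08508950467126632
now [ 517.5 -301.7  147.4] [-179.99   -0.     18.51] rotvec [-0.0001 -0.      0.0019] dp [ 0.3 -1.  92.4] t 11.32 w 0.0851 F [ 0.1 -0.9  0.3]
```

The tips sit 27 mm behind the TCP at 56 mm opening, 35–36 mm when open and about 22–24 mm when shut, so the stated offset is out by about 30 mm. I'll use the measured values from here.

```bash

python3 -m crank '[{"angular":[0,0,0],"dp":[0,-1,50],"fingers":-1},{"angular":[0,0,0],"dp":[0,0,37],"fingers":-1},{"angular":[0,0,0],"dp":[0,0,0],"fingers":-1},{"angular":[0,0,0],"dp":[0,0,0],"fingers":0},{"angular":[0,0,0],"dp":[0,0,0],"fingers":1},{"angular":[0,0,0],"dp":[0,0,0],"fingers":1},{"angular":[0,0,0],"dp":[0,0,0],"fingers":1}]' 40
python3 -m crank '[{"angular":[0,0,0],"dp":[0,0,-5],"fingers":1},{"angular":[0,0,0],"dp":[0,0,-20],"fingers":1},{"angular":[0,0,0],"dp":[0,0,-25],"fingers":1},{"angular":[0,0,0],"dp":[0,0,-25],"fingers":1},{"angular":[0,0,0],"dp":[0,0,0],"fingers":1}]'
python3 go.py 458 -18 135 -9.3
```

```text
t: 12.2
eef_pos: [0.5183, -0.3015, 0.0626]
orientation: [179.9, -0.1, 18.5]
ft_force: [-1.6, 0.2, 5.5]
gripper_width: 0.0546
t: 12.82
eef_pos: [0.5185, -0.3014, 0.1378]
orientation: [179.8, -0.2, 18.5]
ft_force: [-0.3, 0.1, -1.9]
gripper_width: 0.0545
now [ 518.5 -301.4  137.8] [ 1.7982e+02 -1.7000e-01  1.8510e+01] rotvec [ 0.0024 -0.0036  0.4853] dp [-105.5 -269.9    2.8] t 12.82 w 0.0545 F [-0.3  0.1 -1.9]
```

```bash

python3 -m crank '[{"angular":[0,0,0.162],"dp":[0,0,0],"fingers":1},{"angular":[0,0,0.162],"dp":[0,0,0],"fingers":1},{"angular":[0,0,0.161],"dp":[0,0,0],"fingers":1},{"angular":[0,0,0],"dp":[-21,-54,0],"fingers":1},{"angular":[0,0,0],"dp":[-21,-54,0],"fingers":1},{"angular":[0,0,0],"dp":[-21,-54,0],"fingers":1},{"angular":[0,0,0],"dp":[-21,-54,0],"fingers":1},{"angular":[0,0,0],"dp":[-21,-54,0],"fingers":1}]'
python3 -m crank '[{"angular":[0,0,0],"dp":[0,0,0],"fingers":1},{"angular":[0,0,0],"dp":[0,0,50],"fingers":1},{"angular":[0,0,0],"dp":[0,0,40],"fingers":1},{"angular":[0,0,0],"dp":[0,0,10],"fingers":1},{"angular":[0,0,0],"dp":[0,0,6],"fingers":1},{"angular":[0,0,0],"dp":[0,0,0],"fingers":1}]'
python3 go.py 458 -18 21 -9.3
```

```text
t: 13.82
eef_pos: [0.4561, -0.0157, 0.1348]
orientation: [-180.0, 0.0, -9.3]
ft_force: [1.1, 0.1, -1.6]
gripper_width: 0.0545
t: 14.58
eef_pos: [0.4578, -0.0176, 0.0301]
orientation: [-180.0, -0.1, -9.3]
ft_force: [0.4, 0.0, -0.2]
gripper_width: 0.0546
now [457.8 -17.6  30.1] [-1.7999e+02 -6.0000e-02 -9.3000e+00] rotvec [-0.0002 -0.001  -0.    ] dp [0.2 0.4 9.1] t 14.57 w 0.0546 F [ 0.4  0.  -0.2]
```

```bash

python3 -m crank '[{"angular":[0,0,0],"dp":[0,0,5],"fingers":1},{"angular":[0,0,0],"dp":[0,0,1.5],"fingers":1},{"angular":[0,0,0],"dp":[0,0,0],"fingers":1}]'
python3 -m crank '[{"angular":[0,0,0],"dp":[0,0,1.5],"fingers":1},{"angular":[0,0,0],"dp":[0,0,0],"fingers":1}]'
python3 -m crank '[{"angular":[0,0,0],"dp":[0,0,1],"fingers":1},{"angular":[0,0,0],"dp":[0,0,0],"fingers":1}]'
```

```text
t: 14.95
eef_pos: [0.4572, -0.0173, 0.0231]
orientation: [-180.0, -0.0, -9.3]
ft_force: [1.4, -0.1, -1.2]
gripper_width: 0.0546
t: 15.2
eef_pos: [0.4571, -0.0173, 0.0214]
orientation: [-180.0, 0.0, -9.3]
ft_force: [0.6, -0.8, -1.7]
gripper_width: 0.0544
t: 15.45
eef_pos: [0.4572, -0.0173, 0.0207]
orientation: [-180.0, -0.0, -9.3]
ft_force: [-0.3, -0.1, 3.8]
gripper_width: 0.0546
```

```bash

python3 -m crank '[{"angular":[0,0,0],"dp":[0,0,0],"fingers":-1},{"angular":[0,0,0],"dp":[0,0,0],"fingers":-1},{"angular":[0,0,0],"dp":[0,0,0],"fingers":-1},{"angular":[0,0,0],"dp":[0,0,-20],"fingers":-1},{"angular":[0,0,0],"dp":[0,0,-40],"fingers":-1},{"angular":[0,0,0],"dp":[0,0,0],"fingers":1},{"angular":[0,0,0],"dp":[0,0,0],"fingers":1},{"angular":[0,0,0],"dp":[0,0,0],"fingers":1}]'
cat > reel.py <<'E'
from h import *
import sys
x,y,top=[float(v)/1000 for v in sys.argv[1:4]]
p,d,P=shot('wrist',sys.argv[4] if len(sys.argv)>4 else None)
q=(abs(P[...,2]-top)<.008)&(np.hypot(P[...,0]-x,P[...,1]-y)<.07)
H=cv2.cvtColor(p,cv2.COLOR_RGB2HSV); q&=(H[...,1]>90)&(H[...,0]>75)&(H[...,0]<100)
print(rectz(P,top-.008,top+.008,(x,y),.07,q))
X=P[q]; A=np.c_[X[:,:2]-[x,y],np.ones(len(X))]; c=np.linalg.lstsq(A,X[:,2],rcond=None)[0]; print('tilt x,y',c[:2].round(4),'z',c[2].round(4))
E
python3 reel.py 458 -18 56 w4.png; python3 tips.py; python3 go.py 458 -18 42 -9.3
```

```text
t: 16.45
eef_pos: [0.4563, -0.0173, 0.0795]
orientation: [180.0, 0.1, -9.3]
ft_force: [-0.6, 0.1, 0.6]
gripper_width: 0.032
(6168, array([457.7, -16. ]), array([56.5, 56.1]), 80.6, array([458. , -13.1,  55.8]))
tilt x,y [ 0.0002 -0.0004] z 0.0558
1326 max z [-25. -24. -24. -24. -24. -24. -23. -23. -23. -23. -22. -22.] [-12.   -1.7 -24.3]
1338 max z [-25. -24. -24. -24. -24. -23. -23. -23. -23. -22. -22. -22.] [ 12.4   0.1 -23.6]
0.016459252180500258
now [456.5 -17.3  79.6] [ 1.7999e+02  9.0000e-02 -9.2800e+00] rotvec [0.0001 0.0016 0.0003] dp [ 1.6  0.4 37.6] t 16.55 w 0.0165 F [0.7 0.1 0.2]
```

View pics/w4.png

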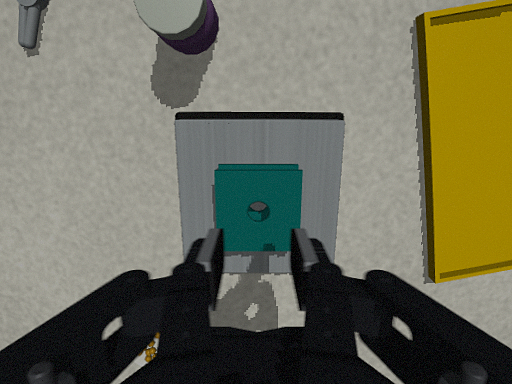

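```bash
f(){ grep -E 'eef_pos|ft_force' | tr '\n' ' '; echo; }
python3 -m crank '[{"angular":[0,0,0],"dp":[23.5,21,0],"fingers":1},{"angular":[0,0,0],"dp":[0,0,42],"fingers":1},{"angular":[0,0,0],"dp":[0,0,0],"fingers":1},{"angular":[0,0,0],"dp":[0,0,0],"fingers":1}]'|f
python3 -m crank '[{"angular":[0,0,0],"dp":[0,0,1],"fingers":1},{"angular":[0,0,0],"dp":[0,0,0],"fingers":1}]'|f
python3 -m crank '[{"angular":[0,0,0],"dp":[0,0,1],"fingers":1},{"angular":[0,0,0],"dp":[0,0,0],"fingers":1}]'|f
python3 -m crank '[{"angular":[0,0,0],"dp":[0,0,1],"fingers":1},{"angular":[0,0,0],"dp":[0,0,0],"fingers":1}]'|f
python3 -m crank '[{"angular":[0,0,0],"dp":[0,0,1],"fingers":1},{"angular":[0,0,0],"dp":[0,0,0],"fingers":1}]'|f
python3 reel.py 458 -17 56
```

```text
eef_pos: [0.4767, -0.0417, 0.0389] ft_force: [-0.4, -0.4, -0.1] 
eef_pos: [0.4774, -0.0417, 0.0382] ft_force: [-0.1, -0.4, -0.9] 
eef_pos: [0.4769, -0.0418, 0.0365] ft_force: [-1.0, -0.2, 0.1] 
eef_pos: [0.4768, -0.0418, 0.0353] ft_force: [-0.6, -0.3, 0.7] 
eef_pos: [0.4768, -0.0419, 0.0343] ft_force: [1.0, -0.1, -0.0] 
(10758, array([457.7, -16. ]), array([56.4, 56.2]), 80.6, array([457. , -12.3,  55.8]))
tilt x,y [0.0008 0.001 ] z 0.0558
```

```bash
f(){ grep -E 'eef_pos|ft_force' | tr '\n' ' '; echo; }
python3 -m crank '[{"angular":[0,0,0],"dp":[0,0,1],"fingers":1},{"angular":[0,0,0],"dp":[0,0,0],"fingers":1}]'|f
python3 -m crank '[{"angular":[0,0,0],"dp":[0,0,1],"fingers":1},{"angular":[0,0,0],"dp":[0,0,0],"fingers":1}]'|f
python3 -m crank '[{"angular":[0,0,0],"dp":[0,0,0.5],"fingers":1},{"angular":[0,0,0],"dp":[0,0,0],"fingers":1}]'|f
python3 -m crank '[{"angular":[0,0,0],"dp":[0,0,0.5],"fingers":1},{"angular":[0,0,0],"dp":[0,0,0],"fingers":1}]'|f
python3 reel.py 458 -17 56
```

```text
eef_pos: [0.477, -0.0419, 0.0336] ft_force: [-0.5, -0.7, 2.9] 
eef_pos: [0.4778, -0.0421, 0.0334] ft_force: [-2.1, -1.9, 13.1] 
eef_pos: [0.4782, -0.0422, 0.0333] ft_force: [-1.6, -0.9, 17.6] 
eef_pos: [0.4786, -0.0423, 0.0332] ft_force: [-1.7, -1.9, 19.8] 
(11175, array([459.1, -16.4]), array([56.5, 55.9]), 80.9, array([458.3, -12.5,  57. ]))
tilt x,y [-0.056   0.0156] z 0.0569
```

The first corner came up firm: contact at TCP z 33.6, then 10 N/mm. I overpressed it and tipped the reel a little. I'll back off, re-measure, and press nearer the pads with less force.

```bash
f(){ grep -E 'eef_pos|ft_force' | tr '\n' ' '; echo; }
python3 -m crank '[{"angular":[0,0,0],"dp":[0,0,-8],"fingers":1},{"angular":[0,0,0],"dp":[0,0,0],"fingers":1},{"angular":[0,0,0],"dp":[0,0,0],"fingers":1}]'|f
python3 reel.py 458 -17 56
python3 go.py 458 -17 36 -9.3
```

```text
eef_pos: [0.4767, -0.0418, 0.0391] ft_force: [-0.1, 0.8, 0.6] 
(10332, array([457.5, -16. ]), array([56.4, 56.2]), 80.5, array([457.1, -12.4,  55.8]))
tilt x,y [-0.0006 -0.002 ] z 0.0558
now [476.6 -41.8  39.1] [-1.7999e+02  4.0000e-02 -9.2800e+00] rotvec [-0.0001  0.0007  0.0003] dp [-22.4 -21.5   3.1] t 19.57 w 0.0001 F [-0.5  0.4  0.3]
```

```bash
f(){ grep -E 'eef_pos|ft_force' | tr '\n' ' '; echo; }
python3 -m crank '[{"angular":[0,0,0],"dp":[-4,-40.5,0],"fingers":1},{"angular":[0,0,0],"dp":[0,0,0],"fingers":1},{"angular":[0,0,0],"dp":[0,0,4],"fingers":1},{"angular":[0,0,0],"dp":[0,0,0],"fingers":1},{"angular":[0,0,0],"dp":[0,0,0],"fingers":1}]'|f
python3 -m crank '[{"angular":[0,0,0],"dp":[0,0,1],"fingers":1},{"angular":[0,0,0],"dp":[0,0,0],"fingers":1},{"angular":[0,0,0],"dp":[0,0,0],"fingers":1}]'|f
python3 -m crank '[{"angular":[0,0,0],"dp":[0,0,1],"fingers":1},{"angular":[0,0,0],"dp":[0,0,0],"fingers":1},{"angular":[0,0,0],"dp":[0,0,0],"fingers":1}]'|f
python3 reel.py 458 -17 56
```

```text
eef_pos: [0.4793, -0.0018, 0.0353] ft_force: [1.3, -0.3, 0.7] 
eef_pos: [0.4795, -0.0013, 0.0344] ft_force: [1.0, 0.0, -0.2] 
eef_pos: [0.4796, -0.0012, 0.0336] ft_force: [-1.1, 0.2, 5.2] 
(3029, array([460.1,  -2.2]), array([29.6, 56.1]), 81.5, array([451.4,   3.4,  55.6]))
tilt x,y [-0.0084 -0.0075] z 0.0557
```

```bash
f(){ grep -E 'eef_pos|ft_force' | tr '\n' ' '; echo; }
python3 -m crank '[{"angular":[0,0,0],"dp":[0,0,-5],"fingers":1},{"angular":[0,0,0],"dp":[-37,1,0],"fingers":1},{"angular":[0,0,0],"dp":[0,0,0],"fingers":1},{"angular":[0,0,0],"dp":[0,0,4],"fingers":1},{"angular":[0,0,0],"dp":[0,0,0],"fingers":1},{"angular":[0,0,0],"dp":[0,0,0],"fingers":1}]'|f
python3 -m crank '[{"angular":[0,0,0],"dp":[0,0,1],"fingers":1},{"angular":[0,0,0],"dp":[0,0,0],"fingers":1},{"angular":[0,0,0],"dp":[0,0,0],"fingers":1}]'|f
python3 reel.py 458 -17 56
python3 -m crank '[{"angular":[0,0,0],"dp":[0,0,-4],"fingers":1},{"angular":[0,0,0],"dp":[0,37,0],"fingers":1},{"angular":[0,0,0],"dp":[0,0,0],"fingers":1},{"angular":[0,0,0],"dp":[0,0,3],"fingers":1},{"angular":[0,0,0],"dp":[0,0,0],"fingers":1},{"angular":[0,0,0],"dp":[0,0,0],"fingers":1}]'|f
python3 -m crank '[{"angular":[0,0,0],"dp":[0,0,1],"fingers":1},{"angular":[0,0,0],"dp":[0,0,0],"fingers":1},{"angular":[0,0,0],"dp":[0,0,0],"fingers":1}]'|f
python3 reel.py 458 -17 56
```

```text
eef_pos: [0.4433, 0.0037, 0.0343] ft_force: [-0.3, 0.7, 0.3] 
eef_pos: [0.4432, 0.0037, 0.0336] ft_force: [-0.4, 0.7, 3.7] 
(3162, array([460. ,  -2.8]), array([30.2, 56.3]), 80.6, array([4.697e+02, 3.000e-01, 5.560e+01]))
tilt x,y [ 0.0037 -0.0087] z 0.0557
eef_pos: [0.4369, -0.0323, 0.0343] ft_force: [-0.7, -0.4, -0.0] 
eef_pos: [0.437, -0.0325, 0.0336] ft_force: [0.1, 1.5, 4.2] 
(10270, array([457.9, -16.1]), array([56.5, 56.5]), 80.8, array([460.5, -11.8,  55.8]))
tilt x,y [0.     0.0014] z 0.0558
```

```bash
f(){ grep -E 'eef_pos|ft_force' | tr '\n' ' '; echo; }
python3 -m crank '[{"angular":[0,0,0],"dp":[0,0,-4],"fingers":1},{"angular":[0,0,0],"dp":[37,0,0],"fingers":1},{"angular":[0,0,0],"dp":[0,0,0],"fingers":1},{"angular":[0,0,0],"dp":[0,0,3],"fingers":1},{"angular":[0,0,0],"dp":[0,0,0],"fingers":1},{"angular":[0,0,0],"dp":[0,0,0],"fingers":1}]'|f
python3 -m crank '[{"angular":[0,0,0],"dp":[0,0,1],"fingers":1},{"angular":[0,0,0],"dp":[0,0,0],"fingers":1},{"angular":[0,0,0],"dp":[0,0,0],"fingers":1}]'|f
python3 reel.py 458 -17 56
python3 -m crank '[{"angular":[0,0,0],"dp":[0,0,-40],"fingers":-1},{"angular":[0,0,0],"dp":[0,0,0],"fingers":-1},{"angular":[0,0,0],"dp":[0,0,0],"fingers":-1},{"angular":[0,0,0],"dp":[0,0,0],"fingers":-1}]'|f
python3 reel.py 458 -17 56
python3 go.py 457.8 -17 18 -9.4
```

```text
eef_pos: [0.4727, -0.0387, 0.0344] ft_force: [0.2, -0.4, -0.8] 
eef_pos: [0.4733, -0.0387, 0.0336] ft_force: [-1.9, -1.3, 5.5] 
(10347, array([457.7, -16. ]), array([56.4, 56.1]), 80.6, array([456.6, -11.2,  55.8]))
tilt x,y [-0.0017  0.0004] z 0.0558
eef_pos: [0.4727, -0.0387, 0.0726] ft_force: [-0.6, -0.1, -0.6] 
(7536, array([457.7, -15.9]), array([56.3, 55.9]), 80.7, array([458. , -14.6,  55.8]))
tilt x,y [-0.0001 -0.0002] z 0.0558
now [472.8 -38.7  72.6] [ 1.80e+02  9.00e-02 -9.28e+00] rotvec [0.     0.0015 0.0021] dp [-18.3 -18.9  54.6] t 25.07 w 0.0792 F [-0.6  0.6  0.6]
```

All four corners are firm at about 4–5 N and the reel stays level, so reel 1 is steady and goes to the mat.

```bash

python3 -m crank '[{"angular":[0,0,0],"dp":[-18.2,-19.5,0],"fingers":-1},{"angular":[0,0,0],"dp":[0,0,45],"fingers":-1},{"angular":[0,0,0],"dp":[0,0,8],"fingers":-1},{"angular":[0,0,0],"dp":[0,0,0],"fingers":-1},{"angular":[0,0,0],"dp":[0,0,0],"fingers":0},{"angular":[0,0,0],"dp":[0,0,0],"fingers":1},{"angular":[0,0,0],"dp":[0,0,0],"fingers":1},{"angular":[0,0,0],"dp":[0,0,0],"fingers":1}]' 40
python3 -m crank '[{"angular":[0,0,0],"dp":[0,0,-20],"fingers":1},{"angular":[0,0,0],"dp":[0,0,-60],"fingers":1},{"angular":[0,0,0],"dp":[0,0,0],"fingers":1},{"angular":[0,0,0],"dp":[0,0,0],"fingers":1}]'
python3 go.py 552 330 8 -6.4
```

```text
t: 26.08
eef_pos: [0.4593, -0.0167, 0.0217]
orientation: [-180.0, -0.1, -9.3]
ft_force: [-0.9, 0.6, 7.3]
gripper_width: 0.0544
t: 26.58
eef_pos: [0.4586, -0.0166, 0.1007]
orientation: [-180.0, -0.0, -9.3]
ft_force: [-0.4, -0.5, -1.5]
gripper_width: 0.0546
now [458.6 -16.6 100.7] [-1.7999e+02 -5.0000e-02 -9.2900e+00] rotvec [-0.0002 -0.0009 -0.0504] dp [  54.2 -354.9   92.7] t 26.57 w 0.0546 F [-0.4 -0.5 -1.5]
```

```bash
f(){ grep -E 'eef_pos|ft_force' | tr '\n' ' '; echo; }
python3 -m crank '[{"angular":[0,0,-0.05],"dp":[0,0,0],"fingers":1},{"angular":[0,0,0],"dp":[9,-59,0],"fingers":1},{"angular":[0,0,0],"dp":[9,-59,0],"fingers":1},{"angular":[0,0,0],"dp":[9,-59,0],"fingers":1},{"angular":[0,0,0],"dp":[9,-59,0],"fingers":1},{"angular":[0,0,0],"dp":[9,-59,0],"fingers":1},{"angular":[0,0,0],"dp":[9,-59,0],"fingers":1},{"angular":[0,0,0],"dp":[0,0,0],"fingers":1}]'|f
python3 -m crank '[{"angular":[0,0,0],"dp":[0,0,50],"fingers":1},{"angular":[0,0,0],"dp":[0,0,40],"fingers":1},{"angular":[0,0,0],"dp":[0,0,0],"fingers":1},{"angular":[0,0,0],"dp":[0,0,5],"fingers":1},{"angular":[0,0,0],"dp":[0,0,0],"fingers":1}]'|f
python3 -m crank '[{"angular":[0,0,0],"dp":[0,0,2],"fingers":1},{"angular":[0,0,0],"dp":[0,0,0],"fingers":1}]'|f
python3 -m crank '[{"angular":[0,0,0],"dp":[0,0,2],"fingers":1},{"angular":[0,0,0],"dp":[0,0,0],"fingers":1}]'|f
```

```text
eef_pos: [0.5515, 0.3327, 0.0978] ft_force: [-0.5, -1.6, -2.0] 
eef_pos: [0.5526, 0.3294, 0.0068] ft_force: [-0.1, 0.3, -0.6] 
eef_pos: [0.552, 0.3293, 0.0041] ft_force: [0.5, 0.1, -0.9] 
eef_pos: [0.5517, 0.3292, 0.0014] ft_force: [-0.3, 0.2, -2.1]
```

```bash
f(){ grep -E 'eef_pos|ft_force' | tr '\n' ' '; echo; }
python3 -m crank '[{"angular":[0,0,0],"dp":[0,0,1.5],"fingers":1},{"angular":[0,0,0],"dp":[0,0,0],"fingers":1}]'|f
python3 -m crank '[{"angular":[0,0,0],"dp":[0,0,1],"fingers":1},{"angular":[0,0,0],"dp":[0,0,0],"fingers":1}]'|f
```

```text
eef_pos: [0.5518, 0.3292, -0.0001] ft_force: [-0.9, 0.0, -0.3] 
eef_pos: [0.5518, 0.3292, -0.0002] ft_force: [-2.6, -1.6, 6.7]
```

```bash
f(){ grep -E 'eef_pos|ft_force' | tr '\n' ' '; echo; }
python3 -m crank '[{"angular":[0,0,0],"dp":[0,0,0],"fingers":-1},{"angular":[0,0,0],"dp":[0,0,0],"fingers":-1},{"angular":[0,0,0],"dp":[0,0,0],"fingers":-1},{"angular":[0,0,0],"dp":[0,0,-20],"fingers":-1},{"angular":[0,0,0],"dp":[0,0,-60],"fingers":-1},{"angular":[0,0,0],"dp":[0,0,-60],"fingers":-1},{"angular":[0,0,0],"dp":[0,0,0],"fingers":-1}]'|f
python3 reel.py 552 329 34
python3 go.py 517.4 -300.6 140 -6.4
```

```text
eef_pos: [0.5543, 0.3307, 0.1444] ft_force: [0.8, 1.4, -0.3] 
(3281, array([552. , 329.9]), array([55.5, 55.9]), 83.5, array([552.1, 330.7,  33.8]))
tilt x,y [-0.0008  0.0009] z 0.0338
now [553.  329.9 141.4] [-179.83   -0.21   -6.42] rotvec [-0.0029 -0.0037 -0.0003] dp [ 34.9 630.6   1.4] t 30.12 w 0.0852 F [-0.4  0.  -1. ]
```

```bash
f(){ grep -E 'eef_pos|ft_force' | tr '\n' ' '; echo; }
python3 -m crank '[{"angular":[0,0,0],"dp":[3.2,57,0],"fingers":-1},{"angular":[0,0,0],"dp":[3.2,57,0],"fingers":-1},{"angular":[0,0,0],"dp":[3.2,57,0],"fingers":-1},{"angular":[0,0,0],"dp":[3.2,57,0],"fingers":-1},{"angular":[0,0,0],"dp":[3.2,57,0],"fingers":-1},{"angular":[0,0,0],"dp":[3.2,57,0],"fingers":-1},{"angular":[0,0,0],"dp":[3.2,57,0],"fingers":-1},{"angular":[0,0,0],"dp":[3.2,57,0],"fingers":-1}]'|f
python3 -m crank '[{"angular":[0,0,0],"dp":[3.2,57,0],"fingers":-1},{"angular":[0,0,0],"dp":[3.2,57,0],"fingers":-1},{"angular":[0,0,0],"dp":[3.2,60,0],"fingers":-1},{"angular":[0,0,0],"dp":[0,0,0],"fingers":-1},{"angular":[0,0,0],"dp":[0,0,0],"fingers":-1}]'|f
python3 reel.py 517 -300 70 w5.png
python3 go.py 517.4 -300.6 32 -6.4
```

```text
eef_pos: [0.525, -0.1284, 0.1374] ft_force: [0.7, -0.2, -0.1] 
eef_pos: [0.5154, -0.3004, 0.1374] ft_force: [1.5, 1.3, -0.5] 
(4411, array([ 517.4, -300.4]), array([55.9, 56.2]), 15.0, array([ 517.5, -298.8,   69.8]))
tilt x,y [ 0.0006 -0.0002] z 0.0698
now [ 515.7 -299.8  137.8] [-1.7993e+02  1.1000e-01 -6.4000e+00] rotvec [-0.0013  0.002   0.    ] dp [  1.7   0.6 105.8] t 31.8 w 0.0855 F [-0.  -0.2  1.1]
```

View pics/w5.png

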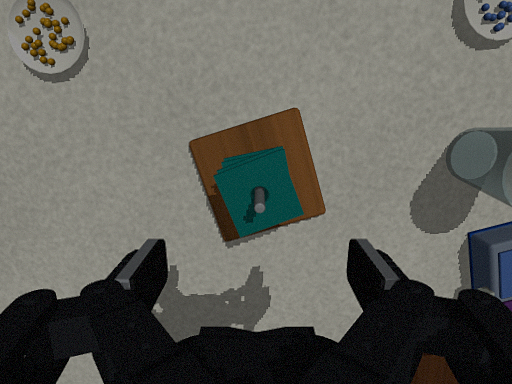

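```bash
f(){ grep -E 'eef_pos|ft_force|width' | tr '\n' ' '; echo; }
python3 -m crank '[{"angular":[0,0,-0.125],"dp":[0,0,0],"fingers":-1},{"angular":[0,0,-0.125],"dp":[0,0,0],"fingers":-1},{"angular":[0,0,-0.123],"dp":[0,0,0],"fingers":-1},{"angular":[0,0,0],"dp":[1.5,1,50],"fingers":-1},{"angular":[0,0,0],"dp":[0,0,40],"fingers":-1},{"angular":[0,0,0],"dp":[0,0,15],"fingers":-1},{"angular":[0,0,0],"dp":[0,0,0],"fingers":-1},{"angular":[0,0,0],"dp":[0,0,0],"fingers":0}]' 40|f
python3 -m crank '[{"angular":[0,0,0],"dp":[0,0,0],"fingers":1},{"angular":[0,0,0],"dp":[0,0,0],"fingers":1},{"angular":[0,0,0],"dp":[0,0,0],"fingers":1}]'|f
python3 -m crank '[{"angular":[0,0,0],"dp":[0,0,-10],"fingers":1},{"angular":[0,0,0],"dp":[0,0,-40],"fingers":1},{"angular":[0,0,0],"dp":[0,0,-50],"fingers":1},{"angular":[0,0,0],"dp":[0,0,0],"fingers":1},{"angular":[0,0,0],"dp":[0,0,0],"fingers":1}]'|f
python3 go.py 458 -17 21 -9.3
```

```text
eef_pos: [0.5191, -0.3016, 0.0355] ft_force: [-0.5, 0.0, 0.0] gripper_width: 0.0697 
eef_pos: [0.519, -0.3019, 0.0358] ft_force: [-0.8, 1.1, 6.7] gripper_width: 0.0547 
eef_pos: [0.5179, -0.3014, 0.134] ft_force: [0.1, -0.0, -2.9] gripper_width: 0.0544 
now [ 517.9 -301.4  134. ] [ 1.7999e+02 -1.0000e-02  1.4950e+01] rotvec [ 1.000e-04 -2.000e-04  4.232e-01] dp [-105.1 -271.   113. ] t 33.8 w 0.0544 F [ 0.1 -0.  -2.9]
```

```bash
f(){ grep -E 'eef_pos|ft_force' | tr '\n' ' '; echo; }
python3 -m crank '[{"angular":[0,0,0.141],"dp":[0,0,0],"fingers":1},{"angular":[0,0,0.141],"dp":[0,0,0],"fingers":1},{"angular":[0,0,0.141],"dp":[0,0,0],"fingers":1},{"angular":[0,0,0],"dp":[-21,-54.2,0],"fingers":1},{"angular":[0,0,0],"dp":[-21,-54.2,0],"fingers":1},{"angular":[0,0,0],"dp":[-21,-54.2,0],"fingers":1},{"angular":[0,0,0],"dp":[-21,-54.2,0],"fingers":1},{"angular":[0,0,0],"dp":[-21,-54.2,0],"fingers":1}]'|f
python3 -m crank '[{"angular":[0,0,0],"dp":[0,0,0],"fingers":1},{"angular":[0,0,0],"dp":[0,0,50],"fingers":1},{"angular":[0,0,0],"dp":[0,0,40],"fingers":1},{"angular":[0,0,0],"dp":[0,0,14],"fingers":1},{"angular":[0,0,0],"dp":[0,0,0],"fingers":1},{"angular":[0,0,0],"dp":[0,0,5],"fingers":1},{"angular":[0,0,0],"dp":[0,0,0],"fingers":1}]'|f
python3 -m crank '[{"angular":[0,0,0],"dp":[0,0,2],"fingers":1},{"angular":[0,0,0],"dp":[0,0,0],"fingers":1}]'|f
python3 -m crank '[{"angular":[0,0,0],"dp":[0,0,1],"fingers":1},{"angular":[0,0,0],"dp":[0,0,0],"fingers":1}]'|f
```

```text
eef_pos: [0.4565, -0.0154, 0.1327] ft_force: [0.5, -0.4, -1.8] 
eef_pos: [0.4588, -0.0171, 0.0256] ft_force: [0.2, -0.9, -0.8] 
eef_pos: [0.4583, -0.017, 0.0232] ft_force: [-0.1, 0.2, -1.4] 
eef_pos: [0.4583, -0.0169, 0.022] ft_force: [0.5, 0.4, -0.4]
```

```bash
f(){ grep -E 'eef_pos|ft_force' | tr '\n' ' '; echo; }
python3 -m crank '[{"angular":[0,0,0],"dp":[0,0,0.6],"fingers":1},{"angular":[0,0,0],"dp":[0,0,0],"fingers":1}]'|f
python3 -m crank '[{"angular":[0,0,0],"dp":[0,0,0],"fingers":-1},{"angular":[0,0,0],"dp":[0,0,0],"fingers":-1},{"angular":[0,0,0],"dp":[0,0,0],"fingers":-1},{"angular":[0,0,0],"dp":[0,0,-20],"fingers":-1},{"angular":[0,0,0],"dp":[0,0,-40],"fingers":-1},{"angular":[0,0,0],"dp":[0,0,0],"fingers":-1}]'|f
python3 reel.py 458 -17 56
python3 -m crank '[{"angular":[0,0,0],"dp":[18,18,0],"fingers":1},{"angular":[0,0,0],"dp":[0,0,25],"fingers":1},{"angular":[0,0,0],"dp":[0,0,0],"fingers":1},{"angular":[0,0,0],"dp":[0,0,0],"fingers":1},{"angular":[0,0,0],"dp":[0,0,0],"fingers":1},{"angular":[0,0,0],"dp":[0,0,0],"fingers":1}]'|f
python3 go.py 458 -17 34.4 -9.3
```

```text
eef_pos: [0.4583, -0.0169, 0.0218] ft_force: [-1.8, 1.4, 7.3] 
eef_pos: [0.4601, -0.0171, 0.0836] ft_force: [1.4, 0.2, -1.1] 
(6417, array([458.7, -15.3]), array([56.8, 56. ]), 80.7, array([459. , -13.5,  55.8]))
tilt x,y [ 0.0002 -0.0029] z 0.0558
eef_pos: [0.4733, -0.0376, 0.0568] ft_force: [-0.0, 0.2, -0.1] 
now [473.3 -37.6  56.8] [-1.7999e+02 -5.0000e-02 -9.2700e+00] rotvec [-0.0002 -0.0008  0.0005] dp [-18.4 -17.8  22.4] t 37.98 w 0.0 F [-0.   0.2 -0.1]
```

```bash
f(){ grep -E 'eef_pos|ft_force' | tr '\n' ' '; echo; }
python3 -m crank '[{"angular":[0,0,0],"dp":[0,0,22.3],"fingers":1},{"angular":[0,0,0],"dp":[0,0,0],"fingers":1},{"angular":[0,0,0],"dp":[0,0,0],"fingers":1}]'|f
python3 -m crank '[{"angular":[0,0,0],"dp":[0,0,1.1],"fingers":1},{"angular":[0,0,0],"dp":[0,0,0],"fingers":1},{"angular":[0,0,0],"dp":[0,0,0],"fingers":1}]'|f
python3 reel.py 458 -17 56
python3 -m crank '[{"angular":[0,0,0],"dp":[0,0,-4.1],"fingers":1},{"angular":[0,0,0],"dp":[0,-37,0],"fingers":1},{"angular":[0,0,0],"dp":[0,0,0],"fingers":1},{"angular":[0,0,0],"dp":[0,0,3],"fingers":1},{"angular":[0,0,0],"dp":[0,0,0],"fingers":1},{"angular":[0,0,0],"dp":[0,0,0],"fingers":1}]'|f
python3 -m crank '[{"angular":[0,0,0],"dp":[0,0,1.1],"fingers":1},{"angular":[0,0,0],"dp":[0,0,0],"fingers":1},{"angular":[0,0,0],"dp":[0,0,0],"fingers":1}]'|f
python3 reel.py 458 -17 56
```

```text
eef_pos: [0.4729, -0.0376, 0.0342] ft_force: [-0.2, -0.8, 0.2] 
eef_pos: [0.4731, -0.0377, 0.0336] ft_force: [-1.4, 0.2, 8.1] 
(10286, array([459. , -15.1]), array([56.1, 56. ]), 80.7, array([457.9, -10.2,  55.8]))
tilt x,y [-0.0015  0.0008] z 0.0558
eef_pos: [0.4787, -0.0017, 0.0339] ft_force: [0.3, -0.7, 0.6] 
eef_pos: [0.479, -0.0016, 0.0336] ft_force: [-2.3, -1.2, 9.4] 
(3261, array([461.2,  -2.3]), array([31. , 55.8]), 80.9, array([453.4,   4. ,  55.6]))
tilt x,y [-0.0088 -0.013 ] z 0.0558
```

```bash
f(){ grep -E 'eef_pos|ft_force' | tr '\n' ' '; echo; }
python3 -m crank '[{"angular":[0,0,0],"dp":[0,0,-4.3],"fingers":1},{"angular":[0,0,0],"dp":[-37,-2,0],"fingers":1},{"angular":[0,0,0],"dp":[0,0,0],"fingers":1},{"angular":[0,0,0],"dp":[0,0,3],"fingers":1},{"angular":[0,0,0],"dp":[0,0,0],"fingers":1},{"angular":[0,0,0],"dp":[0,0,0],"fingers":1}]'|f
python3 -m crank '[{"angular":[0,0,0],"dp":[0,0,1.1],"fingers":1},{"angular":[0,0,0],"dp":[0,0,0],"fingers":1},{"angular":[0,0,0],"dp":[0,0,0],"fingers":1}]'|f
python3 reel.py 458 -17 56
python3 -m crank '[{"angular":[0,0,0],"dp":[0,0,-4.1],"fingers":1},{"angular":[0,0,0],"dp":[0,38,0],"fingers":1},{"angular":[0,0,0],"dp":[0,0,0],"fingers":1},{"angular":[0,0,0],"dp":[0,0,3],"fingers":1},{"angular":[0,0,0],"dp":[0,0,0],"fingers":1},{"angular":[0,0,0],"dp":[0,0,0],"fingers":1}]'|f
python3 -m crank '[{"angular":[0,0,0],"dp":[0,0,1.1],"fingers":1},{"angular":[0,0,0],"dp":[0,0,0],"fingers":1},{"angular":[0,0,0],"dp":[0,0,0],"fingers":1}]'|f
python3 reel.py 458 -17 56
```

```text
eef_pos: [0.4432, 0.0067, 0.0341] ft_force: [0.7, 0.1, -0.3] 
eef_pos: [0.4432, 0.0068, 0.0336] ft_force: [-1.1, 0.2, 8.2] 
(2864, array([461.5,  -0.5]), array([29.3, 56.9]), 78.0, array([472.3,   1.3,  55.6]))
tilt x,y [ 0.0014 -0.0146] z 0.0558
eef_pos: [0.4367, -0.0302, 0.0341] ft_force: [-0.2, 0.0, -0.7] 
eef_pos: [0.4368, -0.0304, 0.0336] ft_force: [-2.2, 0.8, 7.5] 
(10161, array([459.2, -15.1]), array([56.1, 56.5]), 80.9, array([461.9, -10.8,  55.8]))
tilt x,y [-0.      0.0009] z 0.0558
```

All four corners hold at about 8 N with no dip, so reel 2 is steady and goes to the mat too.

```bash
f(){ grep -E 'eef_pos|ft_force|width' | tr '\n' ' '; echo; }
python3 -m crank '[{"angular":[0,0,0],"dp":[0,0,-40],"fingers":-1},{"angular":[0,0,0],"dp":[19.5,-18,0],"fingers":-1},{"angular":[0,0,0],"dp":[0,0,0],"fingers":-1},{"angular":[0,0,0],"dp":[0,0,0],"fingers":-1}]'|f
python3 reel.py 458 -17 56
python3 -m crank '[{"angular":[0,0,0],"dp":[0,0,45],"fingers":-1},{"angular":[0,0,0],"dp":[0,0,7],"fingers":-1},{"angular":[0,0,0],"dp":[0,0,0],"fingers":-1},{"angular":[0,0,0],"dp":[0,0,0],"fingers":0},{"angular":[0,0,0],"dp":[0,0,0],"fingers":1},{"angular":[0,0,0],"dp":[0,0,0],"fingers":1},{"angular":[0,0,0],"dp":[0,0,0],"fingers":1}]' 40|f
python3 -m crank '[{"angular":[0,0,0],"dp":[0,0,-20],"fingers":1},{"angular":[0,0,0],"dp":[0,0,-60],"fingers":1},{"angular":[0,0,0],"dp":[0,0,0],"fingers":1},{"angular":[0,0,0],"dp":[0,0,0],"fingers":1}]'|f
python3 go.py 551 264 8 -6.4
```

```text
eef_pos: [0.458, -0.016, 0.0727] ft_force: [-0.7, -0.1, -0.3] gripper_width: 0.072 
(7043, array([458.9, -15.1]), array([56.5, 56.2]), 80.7, array([459.1, -13.6,  55.8]))
tilt x,y [-0.0002 -0.001 ] z 0.0558
eef_pos: [0.4596, -0.0161, 0.0225] ft_force: [-1.8, -0.1, 9.8] gripper_width: 0.0547 
eef_pos: [0.4588, -0.0161, 0.1014] ft_force: [-0.6, -0.3, -1.9] gripper_width: 0.0543 
now [458.8 -16.1 101.4] [-1.7999e+02 -5.0000e-02 -9.2800e+00] rotvec [-0.0002 -0.0009 -0.0503] dp [  60.4 -288.6   93.4] t 44.23 w 0.0543 F [-0.6 -0.3 -1.9]
```

```bash
f(){ grep -E 'eef_pos|ft_force' | tr '\n' ' '; echo; }
python3 -m crank '[{"angular":[0,0,-0.05],"dp":[0,0,0],"fingers":1},{"angular":[0,0,0],"dp":[12,-57.8,0],"fingers":1},{"angular":[0,0,0],"dp":[12,-57.8,0],"fingers":1},{"angular":[0,0,0],"dp":[12,-57.8,0],"fingers":1},{"angular":[0,0,0],"dp":[12,-57.8,0],"fingers":1},{"angular":[0,0,0],"dp":[12,-57.8,0],"fingers":1},{"angular":[0,0,0],"dp":[0,0,0],"fingers":1}]'|f
python3 reel.py 552 329 34
python3 -m crank '[{"angular":[0,0,0],"dp":[0,0,50],"fingers":1},{"angular":[0,0,0],"dp":[0,0,40],"fingers":1},{"angular":[0,0,0],"dp":[0,0,0],"fingers":1},{"angular":[0,0,0],"dp":[0,0,6],"fingers":1},{"angular":[0,0,0],"dp":[0,0,0],"fingers":1}]'|f
python3 -m crank '[{"angular":[0,0,0],"dp":[0,0,3],"fingers":1},{"angular":[0,0,0],"dp":[0,0,0],"fingers":1}]'|f
```

```text
eef_pos: [0.5507, 0.2679, 0.0987] ft_force: [-0.5, -0.5, -0.5] 
(5533, array([552.1, 329.2]), array([55.7, 55.8]), 83.5, array([552.2, 329.9,  33.8]))
tilt x,y [ 0.0003 -0.0017] z 0.0338
eef_pos: [0.5515, 0.2644, 0.0064] ft_force: [0.6, -0.7, -0.8] 
eef_pos: [0.5509, 0.2645, 0.0026] ft_force: [-0.4, -0.4, -1.2]
```

```bash
f(){ grep -E 'eef_pos|ft_force' | tr '\n' ' '; echo; }
python3 -m crank '[{"angular":[0,0,0],"dp":[0,0,1.8],"fingers":1},{"angular":[0,0,0],"dp":[0,0,0],"fingers":1}]'|f
python3 -m crank '[{"angular":[0,0,0],"dp":[0,0,0.7],"fingers":1},{"angular":[0,0,0],"dp":[0,0,0],"fingers":1}]'|f
python3 -m crank '[{"angular":[0,0,0],"dp":[0,0,0],"fingers":-1},{"angular":[0,0,0],"dp":[0,0,0],"fingers":-1},{"angular":[0,0,0],"dp":[0,0,0],"fingers":-1},{"angular":[0,0,0],"dp":[0,0,-20],"fingers":-1},{"angular":[0,0,0],"dp":[0,0,-60],"fingers":-1},{"angular":[0,0,0],"dp":[0,0,-60],"fingers":-1},{"angular":[0,0,0],"dp":[0,0,0],"fingers":-1}]'|f
python3 reel.py 552 264 34
python3 go.py 517.4 -300.6 140 -6.4
```

```text
eef_pos: [0.5509, 0.2646, 0.0007] ft_force: [-0.2, 0.8, 1.4] 
eef_pos: [0.5509, 0.2646, 0.0006] ft_force: [-2.1, -0.6, 8.5] 
eef_pos: [0.5533, 0.2656, 0.1448] ft_force: [0.5, 0.1, -0.4] 
(3269, array([551.1, 265.7]), array([55.3, 55.7]), 83.5, array([551.2, 266.4,  33.8]))
tilt x,y [0.0004 0.0003] z 0.0338
now [552. 265. 142.] [-179.86   -0.22   -6.42] rotvec [-0.0025 -0.0038 -0.0004] dp [ 28.6 565.9   2. ] t 47.45 w 0.0856 F [-0.6  0.5 -1.8]
```

```bash
f(){ grep -E 'eef_pos|ft_force' | tr '\n' ' '; echo; }
python3 -m crank '[{"angular":[0,0,0],"dp":[2.9,56.6,0],"fingers":-1},{"angular":[0,0,0],"dp":[2.9,56.6,0],"fingers":-1},{"angular":[0,0,0],"dp":[2.9,56.6,0],"fingers":-1},{"angular":[0,0,0],"dp":[2.9,56.6,0],"fingers":-1},{"angular":[0,0,0],"dp":[2.9,56.6,0],"fingers":-1},{"angular":[0,0,0],"dp":[2.9,56.6,0],"fingers":-1},{"angular":[0,0,0],"dp":[2.9,56.6,0],"fingers":-1},{"angular":[0,0,0],"dp":[2.9,56.6,0],"fingers":-1}]'|f
python3 -m crank '[{"angular":[0,0,0],"dp":[2.9,56.6,0],"fingers":-1},{"angular":[0,0,0],"dp":[2.9,56.6,0],"fingers":-1},{"angular":[0,0,0],"dp":[0,0,0],"fingers":-1},{"angular":[0,0,0],"dp":[0,0,0],"fingers":-1}]'|f
python3 reel.py 517 -300 42
python3 go.py 517.4 -300.6 9 -6.4
```

```text
eef_pos: [0.522, -0.1897, 0.1381] ft_force: [0.4, -0.1, -0.5] 
eef_pos: [0.5154, -0.3009, 0.1381] ft_force: [0.6, -0.2, -0.7] 
(3455, array([ 517.5, -300.4]), array([55.7, 56.4]), 5.5, array([ 517.7, -298.2,   41.8]))
tilt x,y [ 0.0004 -0.0006] z 0.0418
now [ 515.7 -300.4  138.5] [-1.7993e+02  1.1000e-01 -6.4000e+00] rotvec [-0.0012  0.002  -0.    ] dp [  1.7   0.  129.5] t 49.0 w 0.0856 F [ 0.3 -0.   0.9]
```

```bash
f(){ grep -E 'eef_pos|ft_force|width' | tr '\n' ' '; echo; }
python3 -m crank '[{"angular":[0,0,-0.104],"dp":[0,0,0],"fingers":-1},{"angular":[0,0,-0.104],"dp":[0,0,0],"fingers":-1},{"angular":[0,0,0],"dp":[1.8,0.3,50],"fingers":-1},{"angular":[0,0,0],"dp":[0,0,50],"fingers":-1},{"angular":[0,0,0],"dp":[0,0,22],"fingers":-1},{"angular":[0,0,0],"dp":[0,0,0],"fingers":-1},{"angular":[0,0,0],"dp":[0,0,0],"fingers":-1}]' 40|f
python3 -m crank '[{"angular":[0,0,0],"dp":[0,0,4],"fingers":-1},{"angular":[0,0,0],"dp":[0,0,0],"fingers":-1},{"angular":[0,0,0],"dp":[0,0,0],"fingers":-1}]'|f
```

```text
eef_pos: [0.5189, -0.3009, 0.0187] ft_force: [-0.3, 0.2, -0.1] gripper_width: 0.0852 
eef_pos: [0.5182, -0.3016, 0.014] ft_force: [-0.8, -0.4, -0.3] gripper_width: 0.0853
```

```bash
f(){ grep -E 'eef_pos|ft_force|width' | tr '\n' ' '; echo; }
python3 -m crank '[{"angular":[0,0,0],"dp":[0,0,2.5],"fingers":-1},{"angular":[0,0,0],"dp":[0,0,0],"fingers":-1}]' 40|f
python3 -m crank '[{"angular":[0,0,0],"dp":[0,0,2],"fingers":-1},{"angular":[0,0,0],"dp":[0,0,0],"fingers":-1}]'|f
python3 -m crank '[{"angular":[0,0,0],"dp":[0,0,0],"fingers":0},{"angular":[0,0,0],"dp":[0,0,0],"fingers":1},{"angular":[0,0,0],"dp":[0,0,0],"fingers":1},{"angular":[0,0,0],"dp":[0,0,0],"fingers":1},{"angular":[0,0,0],"dp":[0,0,0],"fingers":1}]' 60|f
```

```text
eef_pos: [0.5179, -0.3014, 0.0109] ft_force: [-0.8, 0.0, 0.5] gripper_width: 0.0856 
eef_pos: [0.5179, -0.3014, 0.0089] ft_force: [0.4, 0.6, 0.5] gripper_width: 0.0854 
eef_pos: [0.5181, -0.3014, 0.0097] ft_force: [-1.4, 1.0, 6.9] gripper_width: 0.0538
```

Gripped, with no contact with the post. Lifting well clear.

```bash
f(){ grep -E 'eef_pos|ft_force|width' | tr '\n' ' '; echo; }
python3 -m crank '[{"angular":[0,0,0],"dp":[0,0,-10],"fingers":1},{"angular":[0,0,0],"dp":[0,0,-20],"fingers":1},{"angular":[0,0,0],"dp":[0,0,-40],"fingers":1},{"angular":[0,0,0],"dp":[0,0,-50],"fingers":1},{"angular":[0,0,0],"dp":[0,0,0],"fingers":1},{"angular":[0,0,0],"dp":[0,0,0],"fingers":1}]'|f
python3 go.py 458 -17 21 -9.3
```

```text
eef_pos: [0.5178, -0.3013, 0.1288] ft_force: [-0.7, 0.3, -2.2] gripper_width: 0.0539 
now [ 517.8 -301.3  128.8] [-1.7998e+02  1.0000e-02  5.5000e+00] rotvec [-0.0003  0.0003  0.2583] dp [-105.  -270.9  107.8] t 52.12 w 0.0539 F [-0.7  0.3 -2.2]
```

```bash
f(){ grep -E 'eef_pos|ft_force' | tr '\n' ' '; echo; }
python3 -m crank '[{"angular":[0,0,0.13],"dp":[0,0,0],"fingers":1},{"angular":[0,0,0.129],"dp":[0,0,0],"fingers":1},{"angular":[0,0,0],"dp":[-21,-54.2,0],"fingers":1},{"angular":[0,0,0],"dp":[-21,-54.2,0],"fingers":1},{"angular":[0,0,0],"dp":[-21,-54.2,0],"fingers":1},{"angular":[0,0,0],"dp":[-21,-54.2,0],"fingers":1},{"angular":[0,0,0],"dp":[-21,-54.2,0],"fingers":1},{"angular":[0,0,0],"dp":[0,0,0],"fingers":1}]'|f
python3 -m crank '[{"angular":[0,0,0],"dp":[0,0,50],"fingers":1},{"angular":[0,0,0],"dp":[0,0,35],"fingers":1},{"angular":[0,0,0],"dp":[0,0,12],"fingers":1},{"angular":[0,0,0],"dp":[0,0,0],"fingers":1},{"angular":[0,0,0],"dp":[0,0,4],"fingers":1},{"angular":[0,0,0],"dp":[0,0,0],"fingers":1}]'|f
python3 -m crank '[{"angular":[0,0,0],"dp":[0,0,1.5],"fingers":1},{"angular":[0,0,0],"dp":[0,0,0],"fingers":1}]'|f
python3 -m crank '[{"angular":[0,0,0],"dp":[0,0,1.5],"fingers":1},{"angular":[0,0,0],"dp":[0,0,0],"fingers":1}]'|f
```

```text
eef_pos: [0.4562, -0.0137, 0.1278] ft_force: [-0.1, -0.6, -2.4] 
eef_pos: [0.4591, -0.0171, 0.0288] ft_force: [0.1, 0.4, -1.2] 
eef_pos: [0.4586, -0.017, 0.0268] ft_force: [0.2, 0.4, -1.5] 
eef_pos: [0.4584, -0.0169, 0.025] ft_force: [-0.6, -1.1, -2.7]
```

```bash
f(){ grep -E 'eef_pos|ft_force' | tr '\n' ' '; echo; }
python3 -m crank '[{"angular":[0,0,0],"dp":[0,0,1.2],"fingers":1},{"angular":[0,0,0],"dp":[0,0,0],"fingers":1}]'|f
python3 -m crank '[{"angular":[0,0,0],"dp":[0,0,0.6],"fingers":1},{"angular":[0,0,0],"dp":[0,0,0],"fingers":1}]'|f
python3 -m crank '[{"angular":[0,0,0],"dp":[0,0,0],"fingers":-1},{"angular":[0,0,0],"dp":[0,0,0],"fingers":-1},{"angular":[0,0,0],"dp":[0,0,0],"fingers":-1},{"angular":[0,0,0],"dp":[0,0,-20],"fingers":-1},{"angular":[0,0,0],"dp":[0,0,-40],"fingers":-1},{"angular":[0,0,0],"dp":[0,0,0],"fingers":-1}]'|f
python3 reel.py 458 -17 56
python3 -m crank '[{"angular":[0,0,0],"dp":[18,19,0],"fingers":1},{"angular":[0,0,0],"dp":[0,0,25],"fingers":1},{"angular":[0,0,0],"dp":[0,0,0],"fingers":1},{"angular":[0,0,0],"dp":[0,0,0],"fingers":1},{"angular":[0,0,0],"dp":[0,0,0],"fingers":1},{"angular":[0,0,0],"dp":[0,0,0],"fingers":1}]'|f
python3 go.py 458 -17 34.2 -9.3
```

```text
eef_pos: [0.4584, -0.017, 0.0238] ft_force: [0.8, 0.3, -1.1] 
eef_pos: [0.4585, -0.017, 0.0237] ft_force: [-2.1, -0.3, 5.4] 
eef_pos: [0.4604, -0.0171, 0.0857] ft_force: [1.2, 0.1, -0.3] 
(6225, array([458.9, -15.8]), array([56.2, 56. ]), 80.6, array([459.1, -14.4,  55.8]))
tilt x,y [-0.0005 -0.001 ] z 0.0558
eef_pos: [0.4734, -0.0385, 0.0588] ft_force: [-0.2, 0.1, -0.5] 
now [473.4 -38.5  58.8] [-1.7999e+02 -5.0000e-02 -9.3200e+00] rotvec [-0.0002 -0.0009 -0.0004] dp [-18.7 -18.8  24.6] t 56.42 w -0.0001 F [-0.2  0.1 -0.5]
```

```bash
f(){ grep -E 'eef_pos|ft_force' | tr '\n' ' '; echo; }
python3 -m crank '[{"angular":[0,0,0],"dp":[0,0,24.4],"fingers":1},{"angular":[0,0,0],"dp":[0,0,0],"fingers":1},{"angular":[0,0,0],"dp":[0,0,0],"fingers":1}]'|f
python3 -m crank '[{"angular":[0,0,0],"dp":[0,0,1.1],"fingers":1},{"angular":[0,0,0],"dp":[0,0,0],"fingers":1},{"angular":[0,0,0],"dp":[0,0,0],"fingers":1}]'|f
python3 reel.py 458 -17 56
python3 -m crank '[{"angular":[0,0,0],"dp":[0,0,-4.1],"fingers":1},{"angular":[0,0,0],"dp":[0,-38,0],"fingers":1},{"angular":[0,0,0],"dp":[0,0,0],"fingers":1},{"angular":[0,0,0],"dp":[0,0,3],"fingers":1},{"angular":[0,0,0],"dp":[0,0,0],"fingers":1},{"angular":[0,0,0],"dp":[0,0,0],"fingers":1}]'|f
python3 -m crank '[{"angular":[0,0,0],"dp":[0,0,1.1],"fingers":1},{"angular":[0,0,0],"dp":[0,0,0],"fingers":1},{"angular":[0,0,0],"dp":[0,0,0],"fingers":1}]'|f
python3 reel.py 458 -17 56
```

```text
eef_pos: [0.4731, -0.0386, 0.0341] ft_force: [-0.2, -0.5, 0.3] 
eef_pos: [0.4733, -0.0387, 0.0335] ft_force: [-2.1, -0.5, 8.2] 
(10291, array([459.1, -15.9]), array([56.3, 56. ]), 80.7, array([458. , -11.2,  55.8]))
tilt x,y [-0.0012  0.0023] z 0.0558
eef_pos: [0.479, -0.0017, 0.0338] ft_force: [0.4, 0.3, 0.7] 
eef_pos: [0.4793, -0.0016, 0.0335] ft_force: [-2.8, -0.9, 10.2] 
(3158, array([461.3,  -2.5]), array([30.3, 56. ]), 81.2, array([453.4,   3.6,  55.5]))
tilt x,y [-0.0143 -0.0187] z 0.0558
```

```bash
f(){ grep -E 'eef_pos|ft_force' | tr '\n' ' '; echo; }
python3 -m crank '[{"angular":[0,0,0],"dp":[0,0,-4.3],"fingers":1},{"angular":[0,0,0],"dp":[-37,-1,0],"fingers":1},{"angular":[0,0,0],"dp":[0,0,0],"fingers":1},{"angular":[0,0,0],"dp":[0,0,3],"fingers":1},{"angular":[0,0,0],"dp":[0,0,0],"fingers":1},{"angular":[0,0,0],"dp":[0,0,0],"fingers":1}]'|f
python3 -m crank '[{"angular":[0,0,0],"dp":[0,0,1.1],"fingers":1},{"angular":[0,0,0],"dp":[0,0,0],"fingers":1},{"angular":[0,0,0],"dp":[0,0,0],"fingers":1}]'|f
python3 reel.py 458 -17 56
python3 -m crank '[{"angular":[0,0,0],"dp":[0,0,-4.1],"fingers":1},{"angular":[0,0,0],"dp":[0,38,0],"fingers":1},{"angular":[0,0,0],"dp":[0,0,0],"fingers":1},{"angular":[0,0,0],"dp":[0,0,3],"fingers":1},{"angular":[0,0,0],"dp":[0,0,0],"fingers":1},{"angular":[0,0,0],"dp":[0,0,0],"fingers":1}]'|f
python3 -m crank '[{"angular":[0,0,0],"dp":[0,0,1.1],"fingers":1},{"angular":[0,0,0],"dp":[0,0,0],"fingers":1},{"angular":[0,0,0],"dp":[0,0,0],"fingers":1}]'|f
python3 reel.py 458 -17 56
```

```text
eef_pos: [0.4434, 0.0058, 0.034] ft_force: [1.0, 0.5, 0.0] 
eef_pos: [0.4434, 0.0058, 0.0336] ft_force: [-1.6, 0.5, 8.5] 
(2912, array([461.5,  -1.2]), array([28.9, 56.7]), 78.2, array([471.9,   0.7,  55.5]))
tilt x,y [ 0.0083 -0.0203] z 0.0558
eef_pos: [0.4368, -0.0312, 0.034] ft_force: [-0.6, -0.2, -0.8] 
eef_pos: [0.437, -0.0313, 0.0336] ft_force: [-1.4, 0.6, 7.9] 
(10152, array([459.2, -15.8]), array([56.1, 56.4]), 80.7, array([462. , -11.7,  55.8]))
tilt x,y [0.001  0.0032] z 0.0558
```

All twelve presses on the three reels read the same: contact at 33.5–33.6 mm, a stiff rise in force, and no dip or tilt. Reel 3 is therefore steady and goes to the last mat slot.

```bash
f(){ grep -E 'eef_pos|ft_force|width' | tr '\n' ' '; echo; }
python3 -m crank '[{"angular":[0,0,0],"dp":[0,0,-40],"fingers":-1},{"angular":[0,0,0],"dp":[19.5,-18,0],"fingers":-1},{"angular":[0,0,0],"dp":[0,0,0],"fingers":-1},{"angular":[0,0,0],"dp":[0,0,0],"fingers":-1}]'|f
python3 reel.py 458 -17 56
python3 -m crank '[{"angular":[0,0,0],"dp":[0,0,45],"fingers":-1},{"angular":[0,0,0],"dp":[0,0,7],"fingers":-1},{"angular":[0,0,0],"dp":[0,0,0],"fingers":-1},{"angular":[0,0,0],"dp":[0,0,0],"fingers":0},{"angular":[0,0,0],"dp":[0,0,0],"fingers":1},{"angular":[0,0,0],"dp":[0,0,0],"fingers":1},{"angular":[0,0,0],"dp":[0,0,0],"fingers":1}]' 40|f
python3 -m crank '[{"angular":[0,0,0],"dp":[0,0,-20],"fingers":1},{"angular":[0,0,0],"dp":[0,0,-60],"fingers":1},{"angular":[0,0,0],"dp":[0,0,0],"fingers":1},{"angular":[0,0,0],"dp":[0,0,0],"fingers":1}]'|f
python3 - <<'E'
from h import *
p,d,P=shot('top','top2.png')
for c in((.552,.33),(.551,.265)): print(rectz(P,.026,.042,c,.045))
E
python3 go.py 549 199 8 -6.4
```

```text
eef_pos: [0.4582, -0.017, 0.0726] ft_force: [-1.1, 0.1, 0.5] gripper_width: 0.0726 
(7129, array([458.9, -15.9]), array([56.7, 56.3]), 80.8, array([459.1, -14.3,  55.8]))
tilt x,y [ 0.0005 -0.0024] z 0.0558
eef_pos: [0.4597, -0.0171, 0.0223] ft_force: [-1.8, -0.7, 8.6] gripper_width: 0.0541 
eef_pos: [0.4589, -0.017, 0.1012] ft_force: [-0.2, 0.1, -2.0] gripper_width: 0.0539 
(357, array([551.5, 328.9]), array([58.4, 57.3]), 83.2, array([551.1, 329.4,  34.6]))
(378, array([550.7, 264. ]), array([59.5, 57. ]), 84.7, array([550.3, 263.7,  34.7]))
now [458.4 -17.  100.6] [ 1.80e+02  4.00e-02 -9.34e+00] rotvec [ 0.      0.0008 -0.0513] dp [  66.  -224.8   92.6] t 62.73 w 0.0543 F [-0.4 -0.3 -2.3]
```

View pics/top2.png

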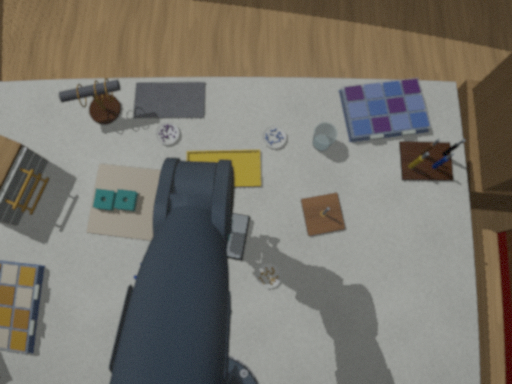

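The top view shows both reels on the mat at (105,201) and (125,201), an empty spindle at (323,214), and the dishes and glass where they were. Placing the third.

```bash
f(){ grep -E 'eef_pos|ft_force' | tr '\n' ' '; echo; }
python3 -m crank '[{"angular":[0,0,-0.05],"dp":[0,0,0],"fingers":1},{"angular":[0,0,0],"dp":[16.5,-56,0],"fingers":1},{"angular":[0,0,0],"dp":[16.5,-56,0],"fingers":1},{"angular":[0,0,0],"dp":[16.5,-56,0],"fingers":1},{"angular":[0,0,0],"dp":[16.5,-56,0],"fingers":1},{"angular":[0,0,0],"dp":[0,0,0],"fingers":1},{"angular":[0,0,0],"dp":[0,0,0],"fingers":1}]'|f
python3 -m crank '[{"angular":[0,0,0],"dp":[0,0,50],"fingers":1},{"angular":[0,0,0],"dp":[0,0,40],"fingers":1},{"angular":[0,0,0],"dp":[0,0,0],"fingers":1},{"angular":[0,0,0],"dp":[0,0,6],"fingers":1},{"angular":[0,0,0],"dp":[0,0,0],"fingers":1}]'|f
python3 -m crank '[{"angular":[0,0,0],"dp":[0,0,3],"fingers":1},{"angular":[0,0,0],"dp":[0,0,0],"fingers":1}]'|f
python3 -m crank '[{"angular":[0,0,0],"dp":[0,0,1.3],"fingers":1},{"angular":[0,0,0],"dp":[0,0,0],"fingers":1}]'|f
```

```text
eef_pos: [0.5485, 0.1977, 0.0994] ft_force: [0.1, 0.7, -1.6] 
eef_pos: [0.5506, 0.198, 0.0063] ft_force: [0.4, -0.6, -1.4] 
eef_pos: [0.5499, 0.1982, 0.0024] ft_force: [-0.9, 0.4, -2.0] 
eef_pos: [0.5498, 0.1981, 0.0007] ft_force: [-0.3, -0.3, -0.6]
```

Once it's down I'll release, lift away, and move back past the block so the top camera has a clear view of the mat.

```bash
f(){ grep -E 'eef_pos|ft_force' | tr '\n' ' '; echo; }
python3 -m crank '[{"angular":[0,0,0],"dp":[0,0,0.8],"fingers":1},{"angular":[0,0,0],"dp":[0,0,0],"fingers":1}]'|f
python3 -m crank '[{"angular":[0,0,0],"dp":[0,0,0],"fingers":-1},{"angular":[0,0,0],"dp":[0,0,0],"fingers":-1},{"angular":[0,0,0],"dp":[0,0,0],"fingers":-1},{"angular":[0,0,0],"dp":[0,0,-20],"fingers":-1},{"angular":[0,0,0],"dp":[0,0,-60],"fingers":-1},{"angular":[0,0,0],"dp":[0,0,-60],"fingers":-1},{"angular":[0,0,0],"dp":[0,0,0],"fingers":-1}]'|f
python3 reel.py 550 198 34
python3 -m crank '[{"angular":[0,0,0],"dp":[-15,58,0],"fingers":-1},{"angular":[0,0,0],"dp":[-15,58,0],"fingers":-1},{"angular":[0,0,0],"dp":[-15,58,0],"fingers":-1},{"angular":[0,0,0],"dp":[-15,58,0],"fingers":-1},{"angular":[0,0,0],"dp":[-15,58,0],"fingers":-1},{"angular":[0,0,0],"dp":[-15,58,0],"fingers":-1},{"angular":[0,0,0],"dp":[-15,58,0],"fingers":-1},{"angular":[0,0,0],"dp":[0,0,0],"fingers":-1}]'|f
python3 - <<'E'
from h import *
p,d,P=shot('top')
for c in((.552,.33),(.551,.265),(.55,.199)): print(rectz(P,.026,.042,c,.043))
print('jar',rectz(P,.03,.07,(.43,.115),.06))
s=shot('scene')[0]
cv2.imwrite('pics/end.png',np.hstack([cv2.resize(p,(400,300)),cv2.resize(s,(400,300))])[...,::-1])
E
```

```text
eef_pos: [0.5498, 0.1981, 0.0005] ft_force: [-2.9, 0.3, 5.6] 
eef_pos: [0.5525, 0.199, 0.145] ft_force: [-0.1, -0.6, -1.1] 
(3290, array([550. , 199.3]), array([56.2, 55.8]), 83.4, array([550.1, 200.6,  33.8]))
tilt x,y [-0.0003  0.0001] z 0.0338
eef_pos: [0.3973, -0.1964, 0.1386] ft_force: [1.0, -0.4, 0.0] 
(362, array([551.4, 329.6]), array([57. , 57.4]), 84.2, array([551.1, 329.3,  34.6]))
(378, array([550. , 263.8]), array([60.7, 57.5]), 82.0, array([550.2, 263.8,  34.6]))
(376, array([549.5, 199.6]), array([59.4, 56.7]), 82.8, array([549.3, 198.2,  34.6]))
jar (198, array([427.5, 112.7]), array([39.1, 36.8]), 1.1, array([426.7, 111.2,  58. ]))
```

View pics/end.png

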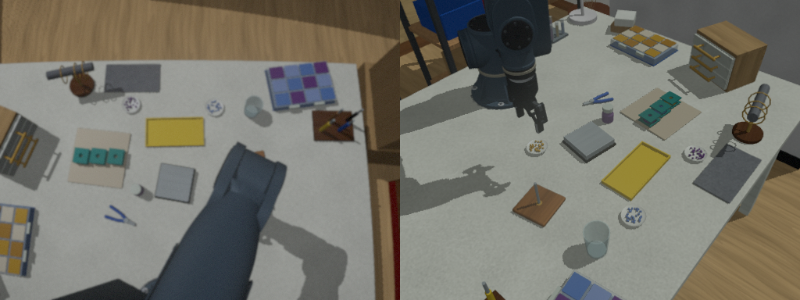

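```bash
python3 -c "
from station import *
print(get_obs()['t'],sign_off())"
```

```text
the job is handed in; nothing more can be done
67.0 None
```

I handed the job in at t = 67 s: the jar is off the block, and all three reels tested steady and stand on the bead mat. The returns tray is empty because no reel rocked.

- **Jar:** it stands upright on the table at about (0.43, 0.115), roughly 135 mm from the block's centre.
- **Reels:** I took them off the spindle from the top down and pressed each one at all four corners on the block. Every corner held at about 4–10 N, with contact at the same height and no 1–2.5 mm dip.
- **Last checks:** the top camera put the reels at (0.551, 0.329), (0.550, 0.264) and (0.550, 0.199), with tops at the right height and level when last seen by the wrist camera. In the final pictures the dishes, glass and pliers look unmoved, and the spindle and block are clear. No reel appeared to have been knocked aside.

**Things that did not agree:**
- **Tool offset:** the fingertips sit about 30 mm further back than stated, so the first grasp closed above the stack. I measured the offset with the wrist camera and used that from then on. The jar had been gripped only near the top of its lid.
- **Over-pressed corner:** my first press on the top reel, slightly off the pad at up to 20 N, tilted it by 0.06 rad. That corner did not dip, the reel came back level, and a repeat nearer the pad at 5.5 N was firm, so I counted it as steady.
- **Partly hidden views:** at the two corners the fingers partly hid from the camera, the tilt readings were up to about 0.02 rad. I put this down to the hidden view rather than rocking.

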